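# Rack the washed mill cup, then show its grinding ball to the magnifier

## Robot

A 7-joint arm with a two-finger parallel gripper is mounted at the origin on a cart in front of the work surface, level with it; the furniture and walls round the work are solid. World frame = base frame: x ahead of the robot, y to its left, z up, the work surface at z = 0. Lengths are in m, angles in rad, forces in N, time in s.
With the tool pointing down it reaches from about 0.4 to 0.85 m from the base axis. Payload 4.5 kg.
Tool frame: the origin (TCP) lies midway between the tips of the shut fingers; the grasp point (between the pads) lies 19 mm behind it; z points along the fingers, y is the direction in which the jaws open and shut (so a half turn about z gives the same grasp; the last joint's range is limited). The gripper opens to 88 mm and grips with 3 to 60 N. Pads are 18 mm wide; open, the fingers measure 123 mm over their backs; the gripper's body (75 mm by 187 mm) begins 45 mm behind the grasp point.
Start: joints at [-1.097, 0.689, -0.195, 1.565, 0.157, 0.902, -0.215], TCP at [0.266, 0.566, 0.239] pointing down, gripper open.
Joint ranges: [-3.01, 3.01], [-0.46, 2.08], [-1.47, 1.51], [0.13, 2.56], [-1, 4.14], [0.04, 2.09], [-2.66, 2.66]. Speed limits (rad/s): [2.57, 2.57, 3.14, 3.14, 3.14, 3.14, 3.14].

## Interface

Orientations are given as a unit quaternion [x, y, z, w].
In Python, from plant import get_state, snapshot, finish_job, find_in gives the robot as it stands.
- The arm moves only by the shell command python3 -m creep 'ROWS' [OPENING] [FORCE]. ROWS is JSON, one flat list of numbers, 6 for each row, row after row: the shift along the tool's x, y, z in mm, then the turn, a rotation vector about the tool's x, y, z in degrees. In form: [tx, ty, tz, wx, wy, wz, tx, ty, tz, wx, wy, wz, ...]. A call has 1 to 5 rows; each row shifts and turns the pose as measured when the row begins, along the tool's axes as they then stand; what a row does not reach is not made up. A row lasts 1/12 s, in which the tool goes at most 41.7 mm and 7.16 degrees, less where a joint would pass 70% of its speed; a pose out of reach is approached as far as the arm can. A call is refused whole if a number of a shift passes 41.7 or a number of a turn 7.16, either way. A call with a gripper value outside its range is refused whole. OPENING is the finger opening in mm, from 0 to 88.1, set as the call begins (- or left out, the last holds). The fingers move at their own pace and stop on an object; FORCE is the grip in N (left out, the last holds). Time passes only in rows, so rows that do not move let the fingers close. It gives the time, the measured TCP pose, the force and the opening at its end, in the units of the state.
- get_state(): the state, without advancing time (a new reading comes with each control period).
- snapshot(name): name is "side" or "top"; returns a dict with "color" (420x560x3 uint8, red, green, blue), "intrinsics" (3x3 intrinsics, pixels), "extrinsics" (4x4, takes a point from world to camera coordinates). Camera axes: x right, y down, z forward; pixel columns grow to the right and rows downward; lengths in m; the calibration is good to about 2 mm. A picture is of the moment at which its call begins. There is no depth.
- finish_job(): hands the job in, once; it reports no verdict.
Trained networks look in the newest picture that a camera, given by its name, has taken for a name from the list of things; names that differ only in an ending like _2 or _b are one class to them, and where a whole thing is asked for, a point or a joint stands for the part that bears it (a point fixed in the world has none). Each returns a list of dicts, best first, with "score" (0 to 1); they miss things now and then, are a little off and sometimes report something else, mostly with a low value. They report only what shows in the picture. A call takes as long as a camera call. They do not tell look-alikes from the thing itself.
- find_in(thing, camera): "xy" ([column, row] in pixels, amid what is visible of it).
The state is a dict: "clock": time; "q": joint angles; "qd": joint speeds; "joint_torque": joint torques, N m; "tool_pos": TCP position; "eef_rot": TCP orientation; "contact_force": force on the tool from outside, world axes, zero at the start; "moment": the same for the moment, N m; "opening": opening from 0.0 (shut) to 1.0 (fully open).
Only numpy, scipy, OpenCV 4.12 (cv2) and the standard library are available. Lean on these libraries where they do the work, as an engineer would, in place of code of your own. Each camera call takes 0.05 s, during which the arm holds its last target.

## Task

The mixer-mill set has just been washed. Turn the steel grinding cup that lies on the worktop upside down over the free drying post and lower it (do not drop it) until its rim is fully down on the post's seat, then let go of it. Then pick up the ball tray without letting the grinding ball out of its pocket and, for the wear check, hold it still and level under the bench magnifier, the ball centred under the lens and about 10 cm below it; finish while still holding the tray there, the tray touching nothing else, and leave the cup on the other post and everything else on the worktop where it is.

Things in the scene. Friction and masses are not known exactly. Their poses are not given: they have to be found in the camera images.
- cup_center (a point): Centre of the loose steel grinding cup, half-way along its axis. Round, 50 mm outside, 62 mm long, 42 mm wide and 54 mm deep inside, 0.18 to 0.29 kg; closed end with a square foot 49 x 49 x 10 mm. Lies on its side on the worktop, centre 25 mm up. z runs from the foot to the open mouth: level at the start, mouth to the left (+y), within 35 degrees; straight down at the end.
- cup_mouth (a point): Centre of the open mouth of that cup, in the plane of its rim, 31 mm from cup_center along the cup's z. Same axes.
- post_free_seat (a point): Free drying post (fixed): point on its axis where an upturned cup's rim rests, 12 mm above the worktop, on six ribs. Grey drip dish 96 mm across; white peg rising 41 mm above the seat, 34 mm thick up to 6 mm above the seat, tapering to 20 mm at 30 mm and 14 mm at 38 mm, round tip. Axis z up.
- cup_done_center (a point): Centre of a second, equal grinding cup, already upside down on the other, equal drying post; which of the two post places it has varies. The two post axes are at least 110 mm apart. Leave it.
- tray_handle (a point): Grip point of the loose ball tray: middle of its straight black handle bar, 14 mm wide, 16 mm high, 90 mm long, 33 mm above the worktop. The bar runs along the tray's x; x points from handle to plate (at the start away from the robot, yaw -0.3 to 0.1 rad), z up, y left. Tray plus ball weigh about 0.2 kg and balance near the plate: grip firmly, about 60 N.
- tray_pocket (a point): Centre of the tray's pocket at the height of the seated ball's centre: 130 mm along tray +x from tray_handle, 16 mm lower; same axes. Aluminium plate 84 x 76 mm, rim 12.5 mm high, underside 17 mm below here. Flat round recess 23 mm wide, 2.5 mm deep: the ball rolls some 4 mm each way in it and gets out if the tray tips over about 30 degrees or is jerked.
- ball_center (a point): Centre of the loose steel grinding ball, 25 mm in diameter, 64 g, lying in the tray's pocket.
- lens (a point): Centre of the bench magnifier's level round lens, 87 mm across its black frame, 11 mm thick, 250 mm above the worktop. Fixed. Its column (13 mm thick, 317 mm tall, base 96 mm across) stands 105 mm off along this point's +x (away from the robot within 12 degrees), joined by an arm at lens height. tray_pocket is to be held straight below, 100 mm lower.
- glass_beaker: Empty glass beaker, 62 mm wide, 82 mm tall, standing loose on the worktop in the middle, behind the cup; origin at the centre of its underside. A bystander.
- stopper_big: Red-brown rubber stopper, 31 mm wide, 30 mm tall, standing loose on the worktop; origin at the centre of its underside. A bystander.
- fine_tweezers: Steel tweezers 127 mm long, 8 mm high, lying loose on the worktop on the right; origin at the centre of the underside. A bystander.
Things that resemble listed ones, but are neither listed nor needed, are in the scene too. What is shaped like the part that bears cup_center but orange is not meant.

How it is judged:
On the way, in this order (a step that is already met when the one before it is completed fails the run):
1. the cup stands upside down on the free post, rim on the seat, let go (distance between cup_mouth and post_free_seat below 0.01 m and angle between cup_mouth's own z axis and vertical above 3.05 rad and contact force between the fingers and cup below 0.1 N), for 0.2 s.
2. the tray is lifted clear of the worktop with the ball in its pocket (height (world z) of tray_pocket above 0.07 m and distance between ball_center and tray_pocket below 0.01 m), for 0.2 s.
At the end, for the whole second after the job is handed in: Cup upside down on the free post (mouth within 10 mm of the seat point, 5 degrees of upright), untouched. Tray held still in the fingers alone, ball in its pocket, pocket within 18 mm of below the lens centre and 75 to 125 mm under it, tilt under 0.10 rad. Other things within 30 mm (cup 15 mm) (distance between cup_mouth and post_free_seat below 0.01 m and angle between cup_mouth's own z axis and vertical above 3.05 rad and horizontal distance between tray_pocket and lens below 0.018 m and z of tray_pocket in the frame of lens between -0.125 and -0.075 m and angle between tray_pocket's own z axis and vertical below 0.1 rad and distance between ball_center and tray_pocket below 0.01 m and linear speed of tray below 0.02 m/s and contact force between the fingers and tray above 2 N and contact force between the fingers and ball below 0.1 N and contact force between each of tray, the arm and magnifier below 0.1 N and contact force between the arm and cup below 0.1 N and distance of cup_done_center from where it was at the start of the episode below 0.015 m and distance of each of glass_beaker, stopper_big, fine_tweezers from where it was at the start of the episode below 0.03 m); the arm keeps its last pose, push and grip.
It fails at once if the ball leaves its pocket (distance between ball_center and tray_pocket above 0.012 m).
It fails at once if the upturned cup is dropped: let go more than 15 mm above the seat (angle between cup_mouth's own z axis and vertical above 2.6 rad and height (world z) of cup_mouth above 0.027 m and contact force between the fingers and cup below 0.01 N).
It fails at once if the second cup is pushed or lifted on its post (more than 15 mm) (distance of cup_done_center from where it was at the start of the episode above 0.015 m).
It fails at once if a bystander is moved more than 30 mm (distance of any of glass_beaker, stopper_big, fine_tweezers from where it was at the start of the episode above 0.03 m).
It also fails if it takes over 61 s, if anything falls off the work surface, if the arm or the gripper's body presses on something with over 40 N, if the wrist force passes 120 N, or if a joint passes its speed limit or range.

## Working session

There is one attempt and no reset: what is moved stays moved. The work goes in short steps, Python scripts to look and compute and a shell command to move; the robot and the scene stay as the last step left them, time stands still between calls to the robot, and variables do not carry over. Pictures are saved under pics/ and viewed, and the job is handed in when it is done.

```bash
ls; mkdir -p pics; python3 - <<'E'
from plant import *
import cv2
s=get_state();print(s)
for n in ("side","top"):
    d=snapshot(n);cv2.imwrite(f"pics/{n}0.png",d["color"][:,:,::-1]);print(n,d["intrinsics"],d["extrinsics"])
    for t in ["cup_center","cup_mouth","post_free_seat","cup_done_center","tray_handle","tray_pocket","ball_center","lens","glass_beaker","stopper_big","fine_tweezers"]:
        print(t,[(([round(float(v)) for v in r["xy"]]),round(r["score"],2)) for r in find_in(t,n)][:5])
E
```

```text
pics
{'clock': 0.0, 'q': array([-1.09721699,  0.68998766, -0.19452511,  1.56633613,  0.15729173,
        0.90253146, -0.21510404]), 'qd': array([ 0.00163567, -0.00061226,  0.00036126,  0.00018617, -0.00027379,
       -0.00173421,  0.00108617]), 'joint_torque': array([ 3.47342220e-04, -5.27560937e+01, -1.26675412e+00, -1.53421265e+01,
       -5.26391377e-02,  6.67342290e-03,  1.75157588e-04]), 'tool_pos': array([0.2658538 , 0.5649291 , 0.23791015]), 'eef_rot': array([ 2.18081421e-01,  9.75930130e-01, -9.24555701e-04, -1.41830295e-04]), 'contact_force': array([-0.14774163,  0.24136706,  0.97834581]), 'moment': array([-0.00596347,  0.02031447, -0.05178297]), 'opening': 0.9967840453747024}
side [[396.27915198   0.         273.7892924 ]
 [  0.         396.27915198 204.83193936]
 [  0.           0.           1.        ]] [[ 0.84516726 -0.5344829   0.00450841 -0.49365008]
 [-0.26700747 -0.42949055 -0.86269628  0.28703891]
 [ 0.46303273  0.72791888 -0.50570228  0.83611558]
 [ 0.          0.          0.          1.        ]]
cup_center [([295, 325], 0.83), ([226, 255], 0.73), ([392, 239], 0.7
[... 570 characters left out ...]
6036]
 [-0.99229746  0.02578726 -0.12116423  0.56517021]
 [ 0.12155016  0.01395971 -0.99248712  1.31655697]
 [ 0.          0.          0.          1.        ]]
cup_center [([354, 242], 0.74), ([218, 175], 0.68), ([264, 250], 0.6), ([289, 213], 0.54)]
cup_mouth [([288, 212], 0.58), ([218, 176], 0.52), ([353, 238], 0.51)]
post_free_seat [([223, 245], 0.79), ([264, 249], 0.6)]
cup_done_center [([182, 240], 0.57)]
tray_handle [([324, 217], 0.98)]
tray_pocket [([324, 220], 0.68), ([266, 252], 0.59), ([223, 241], 0.5), ([180, 239], 0.18)]
ball_center [([325, 214], 0.4)]
lens [([374, 176], 0.74), ([263, 190], 0.42)]
glass_beaker [([261, 192], 0.52)]
stopper_big [([239, 204], 0.56)]
fine_tweezers []
```

View pics/side0.png

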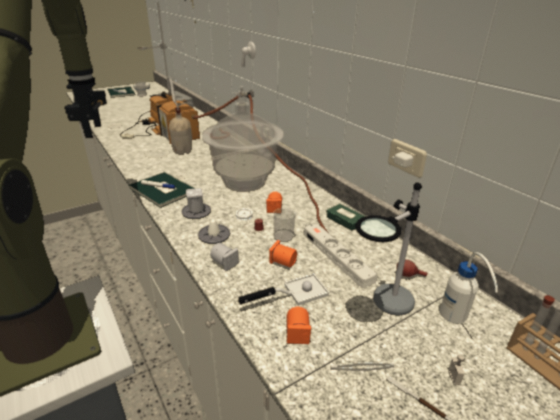

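View pics/top0.png

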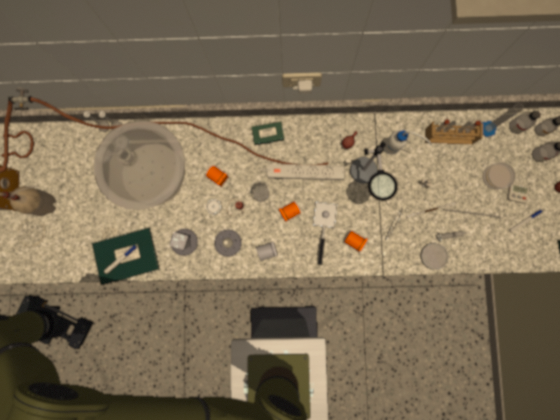

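The steel cup lies near side (225,256) / top (265,251), and the free post is at side (214,232) / top (228,242). The tray is at side (300,290) / top (324,225), and the lens at side (379,228) / top (382,185). Next I'll zoom in.

```bash
cat > h.py <<'E'
import numpy as np, cv2
from plant import *
from scipy.spatial.transform import Rotation as R
def ray(d,uv):
    K,E=d["intrinsics"],d["extrinsics"];Rm,t=E[:3,:3],E[:3,3]
    c=-Rm.T@t; v=Rm.T@np.linalg.inv(K)@np.array([uv[0],uv[1],1.]);return c,v/np.linalg.norm(v)
def atz(d,uv,z):
    c,v=ray(d,uv);return c+v*(z-c[2])/v[2]
def tri(ds,uvs):
    A=np.zeros((3,3));b=np.zeros(3)
    for d,uv in zip(ds,uvs):
        c,v=ray(d,uv);P=np.eye(3)-np.outer(v,v);A+=P;b+=P@c
    return np.linalg.solve(A,b)
def proj(d,p):
    p=np.asarray(p);q=d["extrinsics"][:3,:3]@p+d["extrinsics"][:3,3];u=d["intrinsics"]@q;return u[:2]/u[2]
def crop(d,x0,y0,w,h,k,name):
    c=d["color"][y0:y0+h,x0:x0+w,::-1];c=cv2.resize(c,None,fx=k,fy=k,interpolation=cv2.INTER_CUBIC)
    for i in range(0,w,10): cv2.line(c,(i*k,0),(i*k,6 if i%50 else 14),(0,0,255),1)
    for i in range(0,h,10): cv2.line(c,(0,i*k),(6 if i%50 else 14,i*k),(0,0,255),1)
    cv2.imwrite("pics/"+name,c)
E
python3 - <<'E'
from h import *
T=snapshot("top");S=snapshot("side")
crop(T,160,160,250,120,3,"topc.png");crop(S,180,180,160,140,5,"sidec.png");crop(S,320,180,120,140,4,"sided.png")
E
```

```text
(no output)
```

View pics/topc.png

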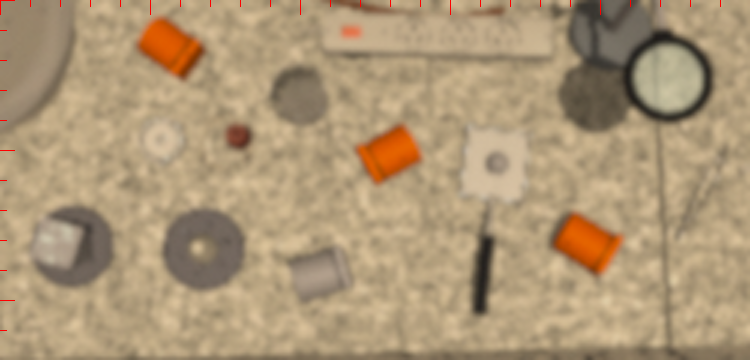

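View pics/sidec.png

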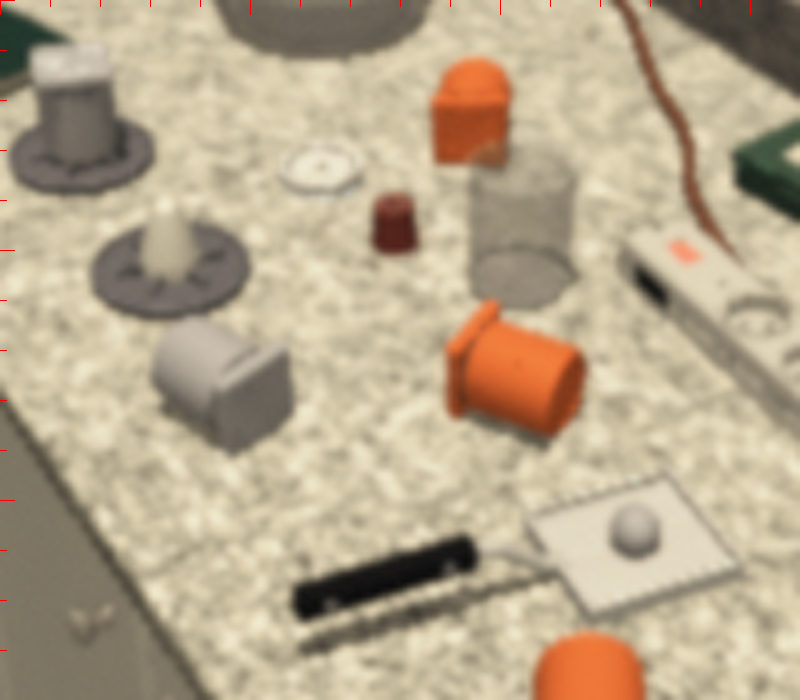

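View pics/sided.png

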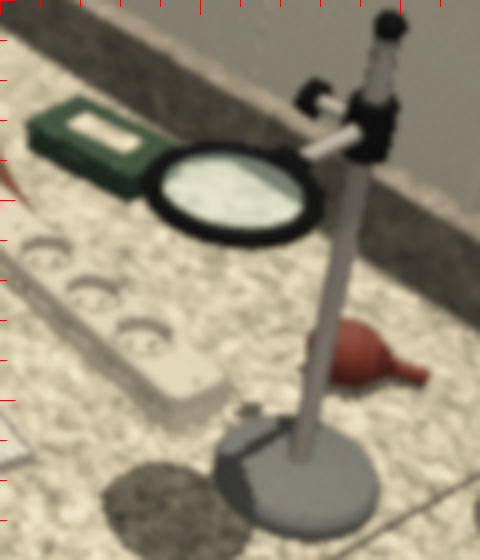

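The top crop shows the cup spanning (258,252) at the mouth to (277,249) at the foot. The free dish is centred at (228,243), the tray plate at (325,214), the handle from (322,239) to (319.5,264), and the lens at (382.5,186). In the side view the cup mouth faces left and the square foot right, and the done cup is on the left post.

```bash
python3 - <<'E'
from h import *
np.set_printoptions(precision=4,suppress=True)
T=snapshot("top");S=snapshot("side")
t=lambda x,y:(160+x/3,160+y/3)
s=lambda x,y:(180+x/5,180+y/5)
p=lambda n,*v:print(n,*v)
p("cup ctr",atz(T,t(321,273.5),.025)); p("mouth",atz(T,t(293,277),.025)); p("foot",atz(T,t(349.5,268.5),.025))
p("post dish top",atz(T,t(204.5,249),.010)); p("dish side",atz(S,s(170,270),.010))
p("tip tri",tri([T,S],[t(203,247),s(168,208)]),atz(T,t(203,247),.05))
p("done",atz(T,t(74,247),.01),atz(T,t(60,244),.074))
p("handle n/f",atz(T,t(480,313),.04),atz(T,t(487,237),.04), "side",atz(S,s(305,592),.037),atz(S,s(465,550),.037))
p("plate",atz(T,t(494.5,163),.010)); p("ball",atz(T,t(497,163),.02),tri([T,S],[t(497,162.5),s(635,530)]))
p("lens",tri([T,S],[t(668,78),(320+234/4,180+194/4)]),atz(T,t(668,78),.25))
p("colbase",atz(S,(320+298/4,180+470/4),.01), "coltop",atz(S,(320+390/4,180+20/4),.317))
p("beaker",atz(T,t(300,95),.04),"stopper",atz(T,t(238,136),.03),"tweez",atz(T,t(702,190),.004))
E
```

```text
cup ctr [0.4434 0.0275 0.025 ]
mouth [0.4402 0.0593 0.025 ]
foot [ 0.4483 -0.0048  0.025 ]
post dish top [0.4752 0.1617 0.01  ]
dish side [0.474  0.1543 0.01  ]
tip tri [0.476  0.1564 0.0513] [0.4752 0.157  0.05  ]
done [0.4812 0.3121 0.01  ] [0.4811 0.3103 0.074 ]
handle n/f [ 0.3949 -0.1494  0.04  ] [ 0.4791 -0.1601  0.04  ] side [ 0.4023 -0.1485  0.037 ] [ 0.4783 -0.1636  0.037 ]
plate [ 0.5659 -0.1741  0.01  ]
ball [ 0.5646 -0.176   0.02  ] [ 0.5664 -0.1768  0.0172]
lens [ 0.6151 -0.3225  0.2501] [ 0.6143 -0.3219  0.25  ]
colbase [ 0.7243 -0.3131  0.01  ] coltop [ 0.7109 -0.3204  0.317 ]
beaker [0.646  0.0468 0.04  ] stopper [0.6022 0.1193 0.03  ] tweez [ 0.5291 -0.4119  0.004 ]
```

```bash
python3 - <<'E'
from h import *
np.set_printoptions(precision=4,suppress=True)
T=snapshot("top")
im=cv2.cvtColor(T["color"],cv2.COLOR_RGB2HSV)
def seg(x0,y0,w,h,smax,vmax,name):
    c=im[y0:y0+h,x0:x0+w]; m=((c[...,1]<smax)&(c[...,2]<vmax)).astype(np.uint8)*255
    m=cv2.morphologyEx(m,cv2.MORPH_OPEN,np.ones((2,2)))
    cs,_=cv2.findContours(m,cv2.RETR_EXTERNAL,cv2.CHAIN_APPROX_NONE);k=max(cs,key=cv2.contourArea)
    cv2.imwrite("pics/"+name,cv2.resize(m,None,fx=6,fy=6));return k.reshape(-1,2)+[x0,y0]
k=seg(208,222,42,42,70,140,"m1.png");e=cv2.fitEllipse(k.astype(np.float32));print(e,atz(T,e[0],.01))
k=seg(246,236,40,30,70,190,"m2.png");r=cv2.minAreaRect(k.astype(np.float32));print(r,atz(T,r[0],.025));b=cv2.boxPoints(r)
print([atz(T,q,.025) for q in b])
print(im[243,214],im[250,264],im[256,240])
E
cd pics; python3 -c "
import cv2,numpy as np
a=cv2.imread('m1.png');b=cv2.imread('m2.png');h=max(a.shape[0],b.shape[0]);f=lambda x:cv2.copyMakeBorder(x,0,h-x.shape[0],0,10,0,value=(0,0,255));cv2.imwrite('m.png',np.hstack([f(a),f(b)]))"
```

```text
((228.33493041992188, 243.61158752441406), (25.81406021118164, 26.31975746154785), 66.84007263183594) [0.4731 0.1612 0.01  ]
((267.3584899902344, 251.7547149658203), (14.56021785736084, 19.23047637939453), 74.05460357666016) [0.4414 0.0263 0.025 ]
[array([0.4571, 0.0643, 0.025 ]), array([0.4734, 0.0011, 0.025 ]), array([ 0.4258, -0.0115,  0.025 ]), array([0.4095, 0.0515, 0.025 ])]
[ 17  68 132] [ 16  58 168] [ 18  76 199]
```

View pics/m.png

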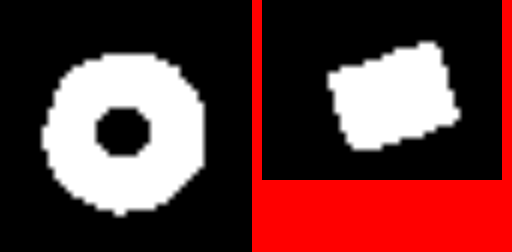

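```bash
cat >> h.py <<'E'
from scipy.spatial.transform import Slerp
def tool(z,y):
    z=np.array(z,float);z/=np.linalg.norm(z);y=np.array(y,float);y-=z*(y@z);y/=np.linalg.norm(y)
    return R.from_matrix(np.column_stack([np.cross(y,z),y,z]))
def plan(p1,R1,n=None,vmax=38.,wmax=6.8,start=None):
    s=get_state();p0,R0=(s["tool_pos"],R.from_quat(s["eef_rot"])) if start is None else start
    p1=np.array(p1);D=(R0.inv()*R1).as_rotvec(degrees=True)
    m=max(np.linalg.norm(p1-p0)*1000/vmax,np.linalg.norm(D)/wmax)
    n=n or max(1,int(np.ceil(m)))
    sl=Slerp([0,1],R.concatenate([R0,R1]));out=[]
    for i in range(n):
        a,b=sl(i/n),sl((i+1)/n)
        out.append(np.r_[a.inv().apply((p1-p0)/n)*1000,(a.inv()*b).as_rotvec(degrees=True)])
    print("n",n,"tot mm",np.round(R0.inv().apply(p1-p0)*1000,1),"deg",np.round(D,1),"pos",np.round(p0,4))
    for i in range(0,n,5): print("["+", ".join(", ".join(f"{v:g}" for v in np.round(r,1)) for r in out[i:i+5])+"]")
    return p1,R1
a13=np.radians(13);M=np.array([-np.sin(a13),np.cos(a13),0]);J=np.array([np.cos(a13),np.sin(a13),0])
GR=tool(np.r_[M[:2],-1],J)
GP=np.array([.442,.0275,.027])+.004*M+.019*GR.as_matrix()[:,2]
E
python3 - <<'E'
from h import *
s=get_state();Z=GR.as_matrix()[:,2]
print(GP)
down=tool([0,0,-1],J)
a=plan([.46,.06,.25],down)
b=plan(GP-.11*Z,GR,start=a)
E
```

```text
[0.43807797 0.04448817 0.01356497]
n 15 tot mm [-390.7 -374.9  -11.3] deg [ 0.  -0.  51.8] pos [0.2661 0.5656 0.2387]
[-26, -25, -0.8, 0, -0, 3.5, -27.5, -23.4, -0.8, 0, -0, 3.5, -28.9, -21.7, -0.8, 0, -0, 3.5, -30.1, -19.9, -0.8, 0, -0, 3.5, -31.3, -18.1, -0.8, 0, -0, 3.5]
[-32.3, -16.1, -0.8, 0, -0, 3.5, -33.2, -14.2, -0.8, 0, -0, 3.5, -34, -12.1, -0.8, 0, -0, 3.5, -34.7, -10.1, -0.8, 0, -0, 3.5, -35.2, -8, -0.8, 0, -0, 3.5]
[-35.6, -5.8, -0.8, 0, -0, 3.5, -35.9, -3.7, -0.8, 0, -0, 3.5, -36.1, -1.5, -0.8, 0, -0, 3.5, -36.1, 0.7, -0.8, 0, -0, 3.5, -36, 2.9, -0.8, 0, -0, 3.5]
n 7 tot mm [-88.  -24.8 158.7] deg [-0. 45. -0.] pos [0.46 0.06 0.25]
[-12.6, -3.5, 22.7, -0, 6.4, -0, -15, -3.5, 21.1, -0, 6.4, 0, -17.3, -3.5, 19.3, 0, 6.4, 0, -19.3, -3.5, 17.2, 0, 6.4, -0, -21.2, -3.5, 15, -0, 6.4, 0]
[-22.7, -3.5, 12.5, -0, 6.4, -0, -24, -3.5, 9.9, 0, 6.4, 0]
```

```bash
python3 -m creep '[-26,-25,-1,0,0,3.5, -27,-23,-1,0,0,3.5, -29,-22,-1,0,0,3.5, -30,-20,-1,0,0,3.5, -31,-18,-1,0,0,3.5]' 88 30
python3 -m creep '[-32,-16,-1,0,0,3.5, -33,-14,-1,0,0,3.5, -34,-12,-1,0,0,3.5, -35,-10,-1,0,0,3.5, -35,-8,-1,0,0,3.5]'
python3 -m creep '[-36,-6,-1,0,0,3.5, -36,-4,-1,0,0,3.5, -36,-1,-1,0,0,3.5, -36,1,-1,0,0,3.5, -36,3,-1,0,0,3.5]'
python3 - <<'E'
from h import *
print(get_state()["q"])
a=plan([.46,.06,.25],tool([0,0,-1],J));b=plan(GP-.11*GR.as_matrix()[:,2],GR)
E
```

```text
clock: 1.87
tool_pos: [0.3254, 0.4018, 0.2421]
eef_rot: [0.363, 0.932, 0.005, -0.004]
contact_force: [0.8, 0.1, 0.4]
opening: 1.002
clock: 2.28
tool_pos: [0.3908, 0.2258, 0.2463]
eef_rot: [0.506, 0.862, 0.006, -0.004]
contact_force: [1.4, -0.3, 0.0]
opening: 1.001
clock: 2.7
tool_pos: [0.4541, 0.0473, 0.2506]
eef_rot: [0.637, 0.771, 0.007, -0.004]
contact_force: [0.9, 0.5, -0.8]
opening: 0.999
[-1.95026513e-01  4.53735365e-01  1.10103122e-03  2.04856329e+00
 -2.54652999e-02  6.33368887e-01  1.58568811e-02]
n 1 tot mm [11.4  8.2  0.8] deg [ 0.4 -0.8 -2.1] pos [0.4541 0.0473 0.2506]
[11.4, 8.2, 0.8, 0.4, -0.8, -2.1]
n 7 tot mm [-79.8 -14.3 158. ] deg [ 1.2 44.2 -1.9] pos [0.4541 0.0473 0.2506]
[-11.4, -2, 22.6, 0.2, 6.3, -0.3, -13.8, -2, 21.2, 0.2, 6.3, -0.3, -16, -2, 19.6, 0.2, 6.3, -0.3, -18.1, -2.1, 17.7, 0.2, 6.3, -0.3, -19.9, -2.1, 15.6, 0.2, 6.3, -0.3]
[-21.5, -2.2, 13.3, 0.2, 6.3, -0.3, -22.8, -2.2, 10.9, 0.2, 6.3, -0.3]
```

```bash
python3 -m creep '[-11,-2,22,0,6.3,-0.3, -14,-2,21,0.2,6.3,-0.3, -16,-2,19,0.2,6.3,-0.3, -18,-2,17,0.2,6.3,-0.3, -20,-2,15,0.2,6.3,-0.3]'
python3 -m creep '[-21,-2,13,0.2,6.3,-0.3, -23,-2,11,0.2,6.3,-0.3, 0,0,0,0,0,0]'
python3 - <<'E'
from h import *
print(get_state()["q"])
b=plan(GP-.11*GR.as_matrix()[:,2],GR)
T=snapshot("top");S=snapshot("side")
crop(T,200,180,160,110,5,"t1.png");crop(S,160,160,160,120,5,"s1.png")
E
```

```text
clock: 3.12
tool_pos: [0.4661, -0.0094, 0.1521]
eef_rot: [0.601, 0.754, 0.175, -0.199]
contact_force: [0.6, -0.6, -1.5]
opening: 1.003
clock: 3.37
tool_pos: [0.4679, -0.043, 0.0948]
eef_rot: [0.579, 0.723, 0.244, -0.288]
contact_force: [-0.7, -2.4, -2.6]
opening: 0.999
[ 0.685388    1.03316349 -0.50000452  1.82861771 -0.33066037  0.78759833
  0.82669226]
n 1 tot mm [ 7.7 -9.7 12.1] deg [1.4 0.6 0.2] pos [ 0.4679 -0.043   0.0948]
[7.7, -9.7, 12.1, 1.4, 0.6, 0.2]
```

View pics/t1.png

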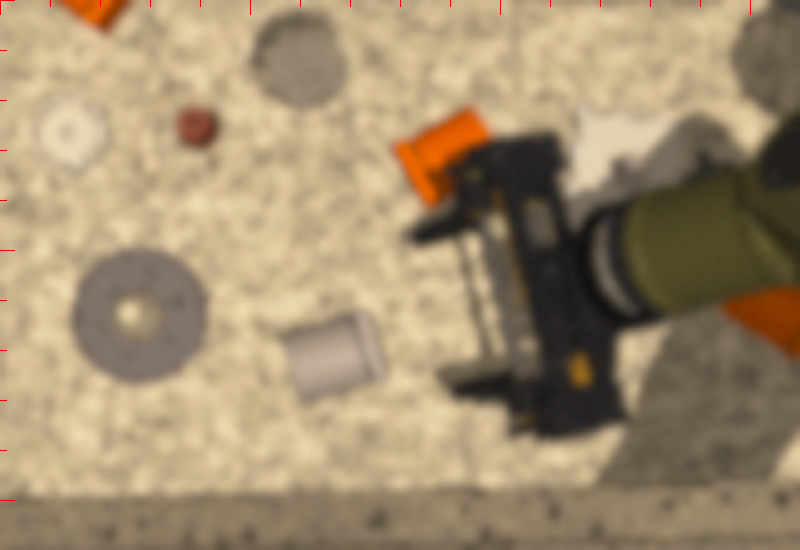

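View pics/s1.png

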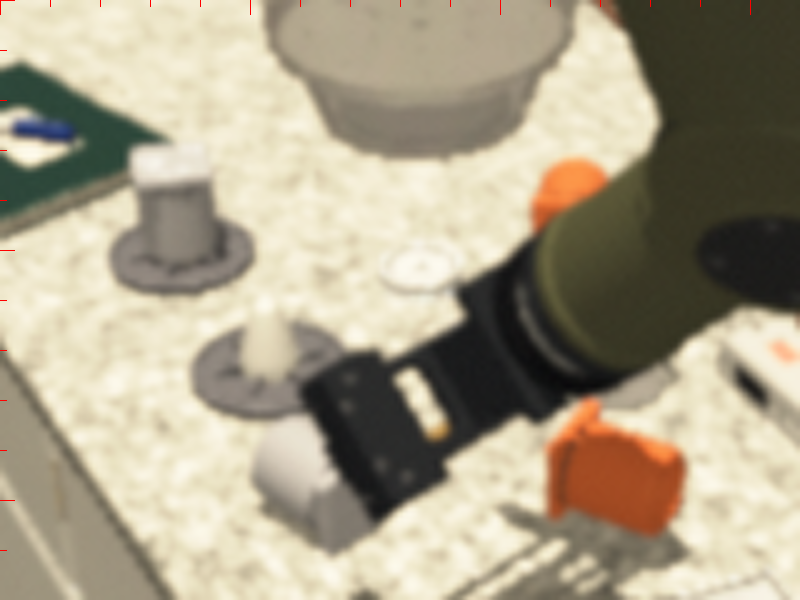

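```bash
python3 - <<'E'
from h import *
np.set_printoptions(precision=3,suppress=True)
T=snapshot("top")
for x,y in [(358,153),(405,125),(421,160),(380,183)]: print(atz(T,(160+x/3,160+y/3),.025))
g=np.array([.442,.0275,.025])+.004*M;m=GR.as_matrix()
for dx in(-37.5,37.5):
  for dz in (-45,-80): print(dx,dz,g+m@np.array([dx/1000,.0935,dz/1000]))
E
```

```text
[ 0.58  -0.017  0.025]
[ 0.611 -0.072  0.025]
[ 0.57  -0.089  0.025]
[ 0.545 -0.042  0.025]
-37.5 -45 [ 0.545 -0.004  0.03 ]
-37.5 -80 [ 0.551 -0.029  0.055]
37.5 -45 [0.533 0.047 0.083]
37.5 -80 [0.539 0.023 0.108]
```

```bash
python3 -m creep '[8,-10,12,1.4,0.6,0.2, 0,0,0,0,0,0]'
python3 -m creep '[0,0,20,0,0,0, 0,0,20,0,0,0, 0,0,10,0,0,0, 0,0,0,0,0,0]'
python3 - <<'E'
from h import *
b=plan(GP,GR)
E
```

```text
clock: 3.68
tool_pos: [0.4598, -0.0204, 0.1096]
eef_rot: [0.566, 0.734, 0.239, -0.29]
contact_force: [-0.5, 1.0, 0.3]
opening: 1.003
clock: 4.02
tool_pos: [0.4589, 0.0191, 0.0859]
eef_rot: [0.56, 0.743, 0.239, -0.278]
contact_force: [0.1, -0.0, 0.5]
opening: 0.998
n 3 tot mm [-26.9 -16.8  72.9] deg [0.4 2.  3.2] pos [0.4589 0.0191 0.0859]
[-9, -5.6, 24.3, 0.1, 0.7, 1.1, -9.4, -5.4, 24.2, 0.1, 0.7, 1.1, -9.7, -5.1, 24.1, 0.1, 0.7, 1.1]
```

```bash
python3 -m creep '[-14,-8,6,0.2,1,1.6, -13,-9,6,0.2,1,1.6, 0,0,0,0,0,0]'
python3 - <<'E'
from h import *
b=plan(GP,GR,4);print(get_state()["q"])
E
```

```text
clock: 4.27
tool_pos: [0.4505, 0.006, 0.0652]
eef_rot: [0.571, 0.729, 0.239, -0.293]
contact_force: [-1.0, 0.7, -0.9]
opening: 0.999
n 4 tot mm [-7.3 -3.8 65.1] deg [0.2 0.6 0.9] pos [0.4505 0.006  0.0652]
[-1.8, -0.9, 16.3, 0, 0.1, 0.2, -1.9, -0.9, 16.3, 0, 0.1, 0.2, -1.9, -0.9, 16.3, 0, 0.1, 0.2, -2, -0.9, 16.3, 0, 0.1, 0.2]
[ 0.63021214  1.07916265 -0.52508267  1.91737558 -0.35258457  0.64426264
  0.83649532]
```

```bash
python3 -m creep '[-4,-2,16,0.1,0.3,0.4, -3,-2,16,0,0.3,0.4, -2,-1,12,0,0.1,0.2, 0,0,0,0,0,0]'
python3 - <<'E'
from h import *
b=plan(GP,GR,2)
T=snapshot("top");S=snapshot("side")
crop(T,220,190,120,90,6,"t2.png");crop(S,180,200,120,90,6,"s2.png")
E
```

```text
clock: 4.6
tool_pos: [0.4452, 0.0272, 0.031]
eef_rot: [0.576, 0.724, 0.24, -0.294]
contact_force: [-0.4, -0.1, -0.8]
opening: 0.998
n 2 tot mm [ 0.9 -3.2 25.4] deg [0.6 0.4 0.2] pos [0.4452 0.0272 0.031 ]
[0.4, -1.6, 12.7, 0.3, 0.2, 0.1, 0.4, -1.6, 12.7, 0.3, 0.2, 0.1]
```

View pics/t2.png

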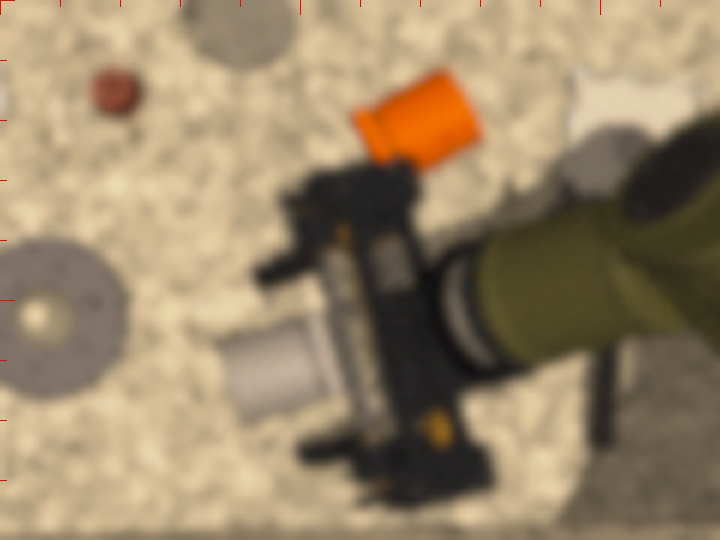

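View pics/s2.png

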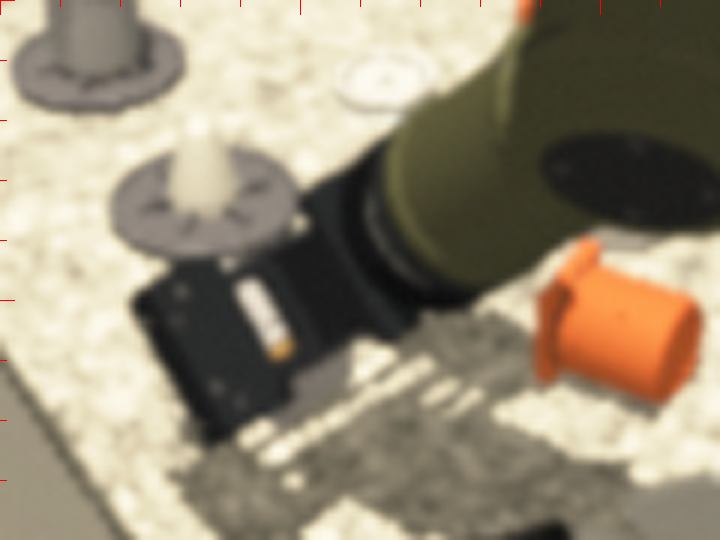

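The fingers straddle the cup with their axes aligned, and the bar clears the orange cup.

```bash
python3 -m creep '[0,-3,13,0.6,0.4,0.2, 0,-1,12,0,0,0, 0,0,2,0,0,0]'
python3 -m creep '[0,0,0,0,0,0,0,0,0,0,0,0,0,0,0,0,0,0,0,0,0,0,0,0,0,0,0,0,0,0]' 30 40
python3 - <<'E'
from h import *
s=get_state();print(s["opening"],s["contact_force"],s["q"]);b=plan(GP,GR,2)
E
```

```text
clock: 4.95
tool_pos: [0.4409, 0.0429, 0.0138]
eef_rot: [0.576, 0.724, 0.239, -0.295]
contact_force: [0.9, 0.6, 0.3]
opening: 0.992
clock: 5.37
tool_pos: [0.442, 0.0426, 0.0147]
eef_rot: [0.576, 0.724, 0.239, -0.295]
contact_force: [-0.1, -0.6, -0.4]
opening: 0.646
0.6461359413583844 [-0.06913601 -0.60700207 -0.43871755] [ 0.59120476  1.17948039 -0.5469095   1.96060148 -0.37334727  0.49122348
  0.85306355]
n 2 tot mm [ 1.2 -3.4  2.7] deg [0.4 0.4 0.2] pos [0.442  0.0426 0.0147]
[0.6, -1.7, 1.3, 0.2, 0.2, 0.1, 0.6, -1.7, 1.3, 0.2, 0.2, 0.1]
```

```bash
python3 -m creep '[0,0,0,0,0,0,0,0,0,0,0,0,0,0,0,0,0,0,0,0,0,0,0,0]'
python3 - <<'E'
from h import *
p,q=plan([.455,.03,.17],GR)
D=tool([0,0,-1],J)
p,q=plan([.45,.04,.22],D,start=(p,q))
E
```

```text
clock: 5.7
tool_pos: [0.4423, 0.042, 0.0148]
eef_rot: [0.576, 0.724, 0.239, -0.294]
contact_force: [0.2, 1.2, -0.9]
opening: 0.545
n 5 tot mm [  98.4   10.9 -120.8] deg [0.4 0.5 0.2] pos [0.4423 0.042  0.0148]
[19.7, 2.2, -24.2, 0.1, 0.1, 0, 19.7, 2.1, -24.1, 0.1, 0.1, 0, 19.8, 2.1, -24.1, 0.1, 0.1, 0, 19.8, 2, -24.1, 0.1, 0.1, 0, 19.8, 2, -24, 0.1, 0.1, 0]
n 7 tot mm [ 43.   -2.6 -27.7] deg [  0. -45.   0.] pos [0.455 0.03  0.17 ]
[6.1, -0.4, -4, 0, -6.4, 0, 5.7, -0.4, -4.6, -0, -6.4, 0, 5.1, -0.4, -5.2, 0, -6.4, -0, 4.5, -0.4, -5.8, -0, -6.4, -0, 3.8, -0.4, -6.2, 0, -6.4, 0]
[3.1, -0.4, -6.6, 0, -6.4, 0, 2.3, -0.4, -6.9, 0, -6.4, 0]
```

```bash
python3 -m creep '[0,0,0,0,0,0,0,0,0,0,0,0]'; python3 -m creep '[10,1,-12,0,0,0, 15,2,-18,0,0,0]';  python3 -m creep '[20,2,-24,0.1,0.1,0, 20,2,-24,0,0,0, 20,2,-24,0,0,0, 0,0,0,0,0,0]'
python3 - <<'E'
from h import *
S=snapshot("side");crop(S,170,150,120,90,6,"s3.png")
T=snapshot("top");crop(T,210,190,120,90,6,"t3.png")
E
```

```text
clock: 5.87
tool_pos: [0.4423, 0.0421, 0.0148]
eef_rot: [0.576, 0.724, 0.239, -0.294]
contact_force: [0.5, 0.4, -0.3]
opening: 0.543
clock: 6.03
tool_pos: [0.4439, 0.0386, 0.0506]
eef_rot: [0.577, 0.723, 0.237, -0.296]
contact_force: [-0.3, 1.0, -1.8]
opening: 0.542
clock: 6.37
tool_pos: [0.4522, 0.031, 0.1481]
eef_rot: [0.578, 0.723, 0.236, -0.296]
contact_force: [0.9, 0.0, -2.1]
opening: 0.542
```

View pics/s3.png

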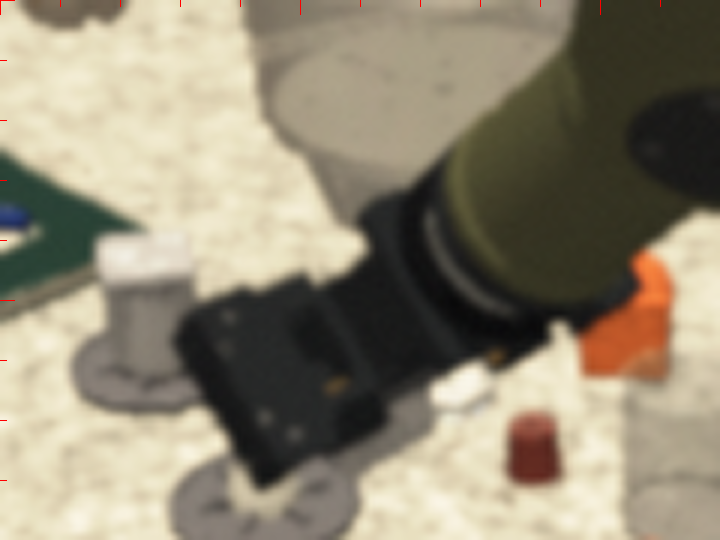

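View pics/t3.png

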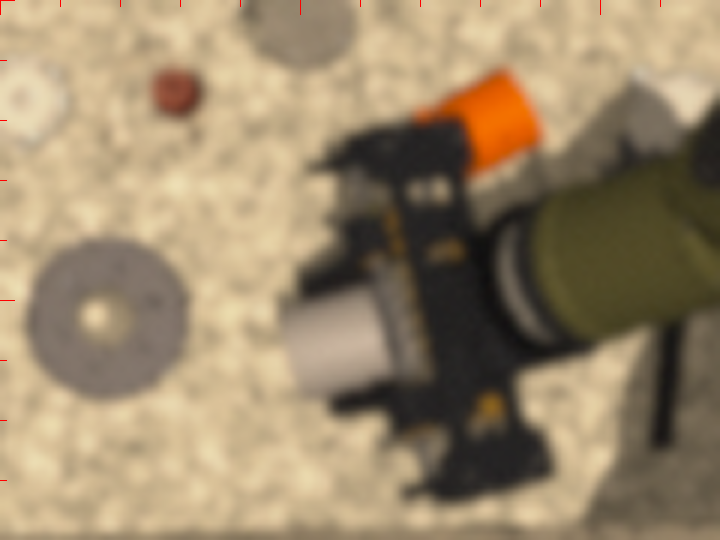

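```bash
cat >> h.py <<'E'
RG=R.from_quat([.576,.724,.239,-.294]);PG=np.array([.4423,.042,.0148])
C0=np.array([.4424,.027,.025])
CC=RG.inv().apply(C0-PG);CC[1]=0      # cup centre in tool
ax=RG.inv().apply(M);ax[1]=0;ax/=np.linalg.norm(ax); CM=CC+.031*ax
E
python3 - <<'E'
from h import *
print(CC,ax,CM)
s=get_state();print(s["q"])
D1=tool([0,0,-1],J)
a=plan([.45,.06,.23],D1)
J2=np.array([0,1,0]);D2=tool([0,0,-1],J2)
b=plan([.44,.11,.25],D2,start=a)
F=tool([1,0,-1],J2);print(F.apply(ax))
c=plan([.47,.13,.20],F,start=b)
E
```

```text
[-0.00327005  0.         -0.01756149] [0.712781   0.         0.70138666] [0.01882616 0.         0.0041815 ]
[ 0.60526835  0.93296627 -0.55537284  1.94490879 -0.40586432  0.72623288
  0.75114122]
n 7 tot mm [ 80.8   5.8 -40.8] deg [ -0.2 -44.5  -0.3] pos [0.4504 0.0304 0.1443]
[11.5, 0.8, -5.8, -0, -6.4, -0, 10.8, 0.8, -7.1, -0, -6.4, -0, 10, 0.9, -8.2, -0, -6.4, -0, 9, 0.9, -9.3, -0, -6.4, -0, 7.9, 0.9, -10.2, -0, -6.4, -0]
[6.7, 0.9, -11, -0, -6.4, -0, 5.5, 0.9, -11.7, -0, -6.4, -0]
n 12 tot mm [ 51.    1.5 -20. ] deg [  0.   0. -77.] pos [0.45 0.06 0.23]
[4.2, 0.1, -1.7, 0, 0, -6.4, 4.2, 0.6, -1.7, 0, 0, -6.4, 4.1, 1.1, -1.7, 0, 0, -6.4, 4, 1.5, -1.7, 0, 0, -6.4, 3.8, 2, -1.7, 0, 0, -6.4]
[3.5, 2.4, -1.7, 0, 0, -6.4, 3.2, 2.7, -1.7, 0, 0, -6.4, 2.9, 3.1, -1.7, 0, 0, -6.4, 2.6, 3.4, -1.7, 0, 0, -6.4, 2.2, 3.7, -1.7, 0, 0, -6.4]
[1.7, 3.9, -1.7, 0, 0, -6.4, 1.3, 4, -1.7, 0, 0, -6.4]
[-0.00805702  0.         -0.99996754]
n 7 tot mm [-30.  20.  50.] deg [  0. -45.   0.] pos [0.44 0.11 0.25]
[-4.3, 2.9, 7.1, 0, -6.4, 0, -3.5, 2.9, 7.6, 0, -6.4, 0, -2.6, 2.9, 7.9, 0, -6.4, 0, -1.7, 2.9, 8.2, 0, -6.4, 0, -0.8, 2.9, 8.3, 0, -6.4, 0]
[0.2, 2.9, 8.3, 0, -6.4, 0, 1.1, 2.9, 8.3, 0, -6.4, 0]
```

```bash
python3 -m creep '[11.5,1,-6,0,-6.4,0, 11,1,-7,0,-6.4,0, 10,1,-8,0,-6.4,0, 9,1,-9,0,-6.4,0, 8,1,-10,0,-6.4,0]'
python3 -m creep '[7,1,-11,0,-6.4,0, 5,1,-12,0,-6.4,0, 0,0,0,0,0,0]'
python3 - <<'E'
from h import *
print(get_state()["q"])
a=plan([.44,.11,.25],tool([0,0,-1],[0,1,0]))
E
```

```text
clock: 6.88
tool_pos: [0.4472, 0.0415, 0.1894]
eef_rot: [0.632, 0.768, 0.055, -0.091]
contact_force: [0.2, 0.9, -3.2]
opening: 0.542
clock: 7.13
tool_pos: [0.4453, 0.0587, 0.2101]
eef_rot: [0.627, 0.779, -0.012, -0.013]
contact_force: [0.5, 1.6, -2.7]
opening: 0.541
[-0.26350561  0.52978315  0.05277036  2.08485981 -0.06126554  0.56334359
  0.05101529]
n 12 tot mm [ 51.5   4.4 -39.8] deg [ -1.5  -1.6 -77.6] pos [0.4453 0.0587 0.2101]
[4.3, 0.4, -3.3, -0.1, -0.1, -6.5, 4.2, 0.9, -3.3, -0.1, -0.1, -6.5, 4.1, 1.3, -3.3, -0.1, -0.1, -6.5, 3.9, 1.8, -3.3, -0.1, -0.1, -6.5, 3.7, 2.2, -3.3, -0.1, -0.1, -6.5]
[3.4, 2.6, -3.3, -0.1, -0.1, -6.5, 3.1, 3, -3.3, -0.1, -0.1, -6.5, 2.7, 3.3, -3.3, -0.1, -0.1, -6.5, 2.3, 3.6, -3.3, -0.1, -0.1, -6.5, 1.9, 3.9, -3.3, -0.1, -0.1, -6.5]
[1.4, 4.1, -3.3, -0.1, -0.1, -6.5, 0.9, 4.2, -3.3, -0.1, -0.1, -6.5]
```

```bash
python3 -m creep '[4,0.4,-3,-0.1,-0.1,-6.6, 4,1,-3,-0.1,-0.1,-6.6, 4,1.3,-3,-0.1,-0.1,-6.6, 4,2,-3,-0.1,-0.1,-6.6, 4,2,-3,-0.1,-0.1,-6.6]'
python3 -m creep '[3.5,3,-3,-0.1,-0.1,-6.6, 3,3,-3,-0.1,-0.1,-6.6, 3,3,-3,-0.1,-0.1,-6.6, 2,4,-3,-0.1,-0.1,-6.6, 2,4,-3,-0.1,-0.1,-6.6]'
python3 -m creep '[1,4,-3,-0.1,-0.1,-6.6, 1,4,-3,-0.1,-0.1,-6.6, 0,0,0,0,0,0]'
python3 - <<'E'
from h import *
print(get_state()["q"])
F=tool([1,0,-1],[0,1,0]);p=np.array([.473,.159,.11])-F.apply(CM)
a=plan(p,F)
E
```

```text
clock: 7.55
tool_pos: [0.4355, 0.0849, 0.2173]
eef_rot: [0.365, 0.931, -0.012, -0.019]
contact_force: [-0.5, 0.8, -1.7]
opening: 0.539
clock: 7.97
tool_pos: [0.4254, 0.1047, 0.2236]
eef_rot: [0.07, 0.997, -0.003, -0.029]
contact_force: [-0.2, -0.4, -3.2]
opening: 0.542
clock: 8.22
tool_pos: [0.4205, 0.1119, 0.2249]
eef_rot: [-0.053, 0.998, 0.004, -0.034]
contact_force: [-1.0, 0.8, -2.9]
opening: 0.539
[-0.0716199   0.52059634 -0.41394357  2.06478056  0.27127287  0.67268034
  1.01543075]
n 8 tot mm [-74.1  39.   94.3] deg [  2.8 -48.9   5.6] pos [0.4205 0.1119 0.2249]
[-9.3, 4.9, 11.8, 0.4, -6.1, 0.7, -7.9, 5.1, 12.7, 0.4, -6.1, 0.7, -6.4, 5.2, 13.4, 0.4, -6.1, 0.7, -4.9, 5.4, 14, 0.4, -6.1, 0.7, -3.3, 5.5, 14.4, 0.4, -6.1, 0.7]
[-1.7, 5.6, 14.6, 0.4, -6.1, 0.7, -0.1, 5.7, 14.7, 0.4, -6.1, 0.7, 1.5, 5.8, 14.6, 0.4, -6.1, 0.7]
```

```bash
python3 -m creep '[-9,5,8,0.4,-6.2,0.7, -8,5,9,0.4,-6.2,0.7, -6,5,10,0.4,-6.2,0.7, -5,5,11,0.4,-6.2,0.7, -3,5,12,0.4,-6.2,0.7]'
python3 -m creep '[-2,6,14,0.4,-6.2,0.7, 0,6,15,0.4,-6.2,0.7, 1,6,15,0.4,-6.2,0.7, 0,0,0,0,0,0]'
python3 - <<'E'
from h import *
s=get_state();print(s["q"]);r=R.from_quat(s["eef_rot"]);print(s["tool_pos"]+r.apply(CM),r.apply(ax))
F=tool([1,0,-1],[0,1,0]);p=np.array([.473,.159,.085])-F.apply(CM)
a=plan(p,F)
S=snapshot("side");crop(S,150,130,150,120,5,"s4.png")
T=snapshot("top");crop(T,160,190,150,110,5,"t4.png")
E
```

```text
clock: 8.63
tool_pos: [0.4384, 0.1124, 0.1902]
eef_rot: [-0.024, 0.993, -0.021, 0.113]
contact_force: [-0.9, -0.1, -3.1]
opening: 0.545
clock: 8.97
tool_pos: [0.4279, 0.0946, 0.1748]
eef_rot: [-0.016, 0.991, -0.053, 0.124]
contact_force: [-0.6, -0.5, -2.9]
opening: 0.538
[-0.39917266  0.55141008 -0.11846593  2.37799816  1.43043537  0.27287943
 -0.29310857]
[0.41070012 0.09334161 0.16621764] [-0.51663414 -0.10277042 -0.85001612]
n 5 tot mm [-38.6  71.   78.1] deg [ -5.  -30.7   4.1] pos [0.4279 0.0946 0.1748]
[-7.7, 14.2, 15.6, -1, -6.1, 0.8, -5.8, 14, 16.6, -1, -6.1, 0.8, -3.8, 13.8, 17.3, -1, -6.1, 0.8, -1.7, 13.5, 17.9, -1, -6.1, 0.8, 0.4, 13.2, 18.2, -1, -6.1, 0.8]
```

View pics/s4.png

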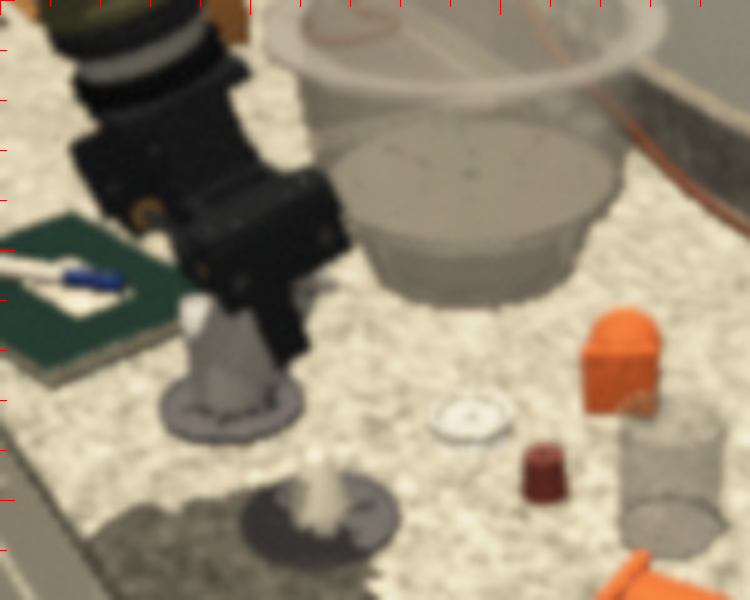

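View pics/t4.png

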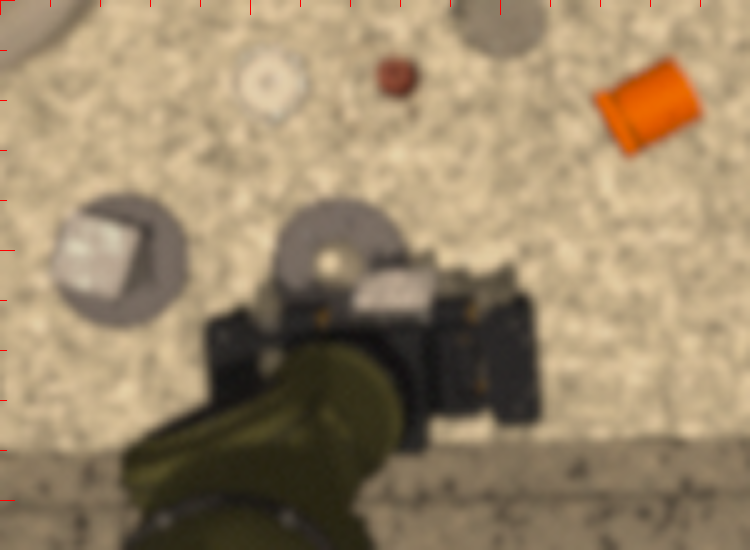

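The arm is turning its wrist through q6≈0 (q5 is moving toward its other branch), so progress is slow. I'll continue in place, still well above the post.

```bash
python3 -m creep '[0,0,-10,-1,-6,0.8, 0,0,-10,-1,-6,0.8, 0,0,-10,-1,-6,0.8]'
python3 - <<'E'
from h import *
s=get_state();print(s["q"]);r=R.from_quat(s["eef_rot"]);print(s["tool_pos"]+r.apply(CM),r.apply(ax),r.as_matrix()[:,2])
F=tool([1,0,-1],[0,1,0]);p=np.array([.46,.14,.15])-F.apply(CM)
a=plan(p,F)
E
```

```text
clock: 9.32
tool_pos: [0.424, 0.0848, 0.1862]
eef_rot: [-0.009, 0.981, -0.059, 0.187]
contact_force: [-0.4, -1.5, -3.0]
opening: 0.542
[-0.35549223  0.54064905 -0.25584011  2.49365879  1.89619137  0.45018521
 -0.84034448]
[0.40800102 0.08360485 0.17545445] [-0.40465887 -0.10648221 -0.90824707] [ 0.36798264 -0.11223817 -0.92303379]
n 4 tot mm [-38.   57.4  29.3] deg [ -5.9 -23.4   3.5] pos [0.424  0.0848 0.1862]
[-9.5, 14.4, 7.3, -1.5, -5.8, 0.9, -8.5, 14.3, 8.6, -1.5, -5.8, 0.9, -7.3, 14.2, 9.8, -1.5, -5.8, 0.9, -6, 14, 10.8, -1.5, -5.8, 0.9]
```

```bash
python3 -m creep '[-9,14,7,-1.5,-3,0.9, -8,14,8,-1.5,-5,0.9, -7,14,9,-1.5,-5.8,0.9, -6,14,10,-1.5,-5.8,0.9, 0,0,0,0,0,0]'
python3 - <<'E'
from h import *
s=get_state();print(s["q"]);r=R.from_quat(s["eef_rot"]);print(s["tool_pos"]+r.apply(CM),r.apply(ax),r.as_matrix()[:,2])
F=tool([1,0,-1],[0,1,0]);p=np.array([.47,.155,.15])-F.apply(CM)
a=plan(p,F)
E
```

```text
clock: 9.73
tool_pos: [0.4485, 0.1262, 0.1552]
eef_rot: [-0.02, 0.965, -0.037, 0.26]
contact_force: [-0.9, 0.3, -3.6]
opening: 0.543
[-0.10479476  0.81099653 -0.90208261  2.54916659  1.90855763  1.07129255
 -1.00309373]
[0.43437694 0.12486586 0.14220439] [-0.26224165 -0.08474885 -0.96127361] [ 0.50377017 -0.06192897 -0.86161501]
n 3 tot mm [-34.7  27.2   4.7] deg [ -3.1 -14.8   3.8] pos [0.4485 0.1262 0.1552]
[-11.6, 9.1, 1.6, -1, -4.9, 1.3, -11.2, 9.3, 2.7, -1, -4.9, 1.3, -10.7, 9.4, 3.8, -1, -4.9, 1.3]
```

```bash
python3 - <<'E'
from h import *
F=R.from_euler('z',-50,degrees=True)*tool([1,0,-1],[0,1,0]);p=np.array([.474,.157,.12])-F.apply(CM)
print(F.apply(ax),F.as_matrix()[:,2])
a=plan(p,F,9)
E
```

```text
[-0.00517895  0.00617203 -0.99996754] [ 0.45451948 -0.54167522 -0.70710678]
n 9 tot mm [-19.6  23.7  31.1] deg [ 27.7 -11.7  43.2] pos [0.4485 0.1262 0.1552]
[-2.2, 2.6, 3.5, 3.1, -1.3, 4.8, -1.9, 3, 3.4, 3.1, -1.3, 4.8, -1.5, 3.3, 3.2, 3.1, -1.3, 4.8, -1.2, 3.6, 3.1, 3.1, -1.3, 4.8, -0.8, 3.8, 2.9, 3.1, -1.3, 4.8]
[-0.4, 4, 2.7, 3.1, -1.3, 4.8, 0, 4.2, 2.5, 3.1, -1.3, 4.8, 0.4, 4.3, 2.2, 3.1, -1.3, 4.8, 0.8, 4.4, 2, 3.1, -1.3, 4.8]
```

```bash
python3 -m creep '[-2,3,3,3,-1,5, -2,3,3,3,-1,5, -1.5,3,3,3,-1.3,5]'
python3 - <<'E'
from h import *
s=get_state();print(s["q"]);r=R.from_quat(s["eef_rot"]);print(s["tool_pos"]+r.apply(CM),r.apply(ax),r.as_matrix()[:,2])
F=R.from_euler('z',-50,degrees=True)*tool([1,0,-1],[0,1,0]);p=np.array([.474,.157,.12])-F.apply(CM)
a=plan(p,F,6)
E
```

```text
clock: 9.98
tool_pos: [0.4556, 0.1238, 0.1466]
eef_rot: [0.135, 0.945, -0.088, 0.284]
contact_force: [0.7, -0.5, -2.5]
opening: 0.54
[-0.25504472  0.85920116 -0.8391493   2.46664638  1.71315046  1.19028687
 -1.24869193]
[0.44269091 0.12662608 0.13255288] [-0.21142354 -0.02390399 -0.97710219] [ 0.51341362 -0.24317483 -0.82296565]
n 6 tot mm [-9.1 32.5 15.2] deg [16.7 -9.  27.9] pos [0.4556 0.1238 0.1466]
[-1.5, 5.4, 2.5, 2.8, -1.5, 4.7, -1, 5.6, 2.3, 2.8, -1.5, 4.7, -0.5, 5.8, 2, 2.8, -1.5, 4.7, 0, 5.9, 1.8, 2.8, -1.5, 4.7, 0.6, 6, 1.5, 2.8, -1.5, 4.7]
[1.1, 6, 1.1, 2.8, -1.5, 4.7]
```

Good, q4 has relaxed.

```bash
python3 -m creep '[-1.5,6,2.5,3,-1.6,5, -1,6,2,3,-1.6,5, -0.5,6,2,3,-1.6,5, 0,6,2,3,-1.6,5, 0.5,6,1,3,-1.6,5]'
python3 - <<'E'
from h import *
s=get_state();print(s["q"]);r=R.from_quat(s["eef_rot"]);print(s["tool_pos"]+r.apply(CM),r.apply(ax),r.as_matrix()[:,2])
F=R.from_euler('z',-50,degrees=True)*tool([1,0,-1],[0,1,0]);p=np.array([.474,.157,.12])-F.apply(CM)
a=plan(p,F,3)
E
```

```text
clock: 10.4
tool_pos: [0.4783, 0.1371, 0.1412]
eef_rot: [0.382, 0.842, -0.167, 0.342]
contact_force: [0.3, 0.7, -3.5]
opening: 0.537
[-0.42619474  0.95031166 -0.72348707  2.17875491  1.38622663  1.36617311
 -1.50308262]
[0.47122875 0.14479759 0.12494518] [-0.02371605 -0.00267526 -0.99971516] [ 0.44821629 -0.5421347  -0.71076869]
n 3 tot mm [ 8.7  9.7 -2. ] deg [-0.3 -0.3  1.3] pos [0.4783 0.1371 0.1412]
[2.9, 3.2, -0.7, -0.1, -0.1, 0.4, 2.9, 3.2, -0.7, -0.1, -0.1, 0.4, 2.9, 3.2, -0.7, -0.1, -0.1, 0.4]
```

```bash
python3 -m creep '[4,5,-1,0,0,0.6, 4,5,-1,0,0,0.6, 0,0,0,0,0,0]'
python3 - <<'E'
from h import *
s=get_state();r=R.from_quat(s["eef_rot"]);print(s["tool_pos"]+r.apply(CM),r.apply(ax),r.as_matrix()[:,2])
S=snapshot("side");crop(S,150,130,130,120,5,"s5.png")
T=snapshot("top");crop(T,160,190,130,110,5,"t5.png")
print(find_in("cup_mouth","side"),find_in("cup_center","side"),find_in("post_free_seat","side"))
m=s["tool_pos"]+r.apply(CM);print("proj mouth",proj(S,m),proj(T,m),"centre",proj(S,s["tool_pos"]+r.apply(CC)),"foot top",proj(T,m-r.apply(ax)*.062))
E
```

```text
clock: 10.65
tool_pos: [0.4843, 0.1505, 0.1377]
eef_rot: [0.395, 0.836, -0.162, 0.344]
contact_force: [0.4, 0.3, -2.7]
opening: 0.536
[0.477722   0.15854583 0.12143836] [-0.00743514  0.01101913 -0.99991164] [ 0.44716946 -0.54301279 -0.71075775]
[{'xy': [212.9, 187.8], 'score': 0.73}, {'xy': [295.7, 324.1], 'score': 0.64}, {'xy': [272.4, 200.3], 'score': 0.61}, {'xy': [393.2, 236.6], 'score': 0.61}] [{'xy': [282.4, 253.7], 'score': 0.72}, {'xy': [297.2, 325.3], 'score': 0.69}, {'xy': [215.1, 187.7], 'score': 0.63}, {'xy': [273.3, 202.6], 'score': 0.53}] [{'xy': [213.7, 235.0], 'score': 0.71}, {'xy': [192.0, 202.5], 'score': 0.33}]
proj mouth [211.71202457 200.06267375] [223.53953492 240.37409573] centre [211.00278474 190.35138788] foot top [220.23595654 239.02975324]
```

View pics/s5.png

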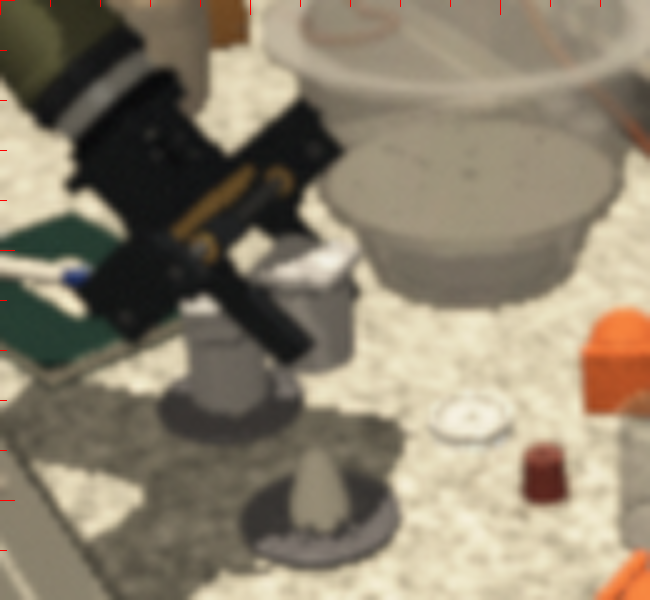

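View pics/t5.png

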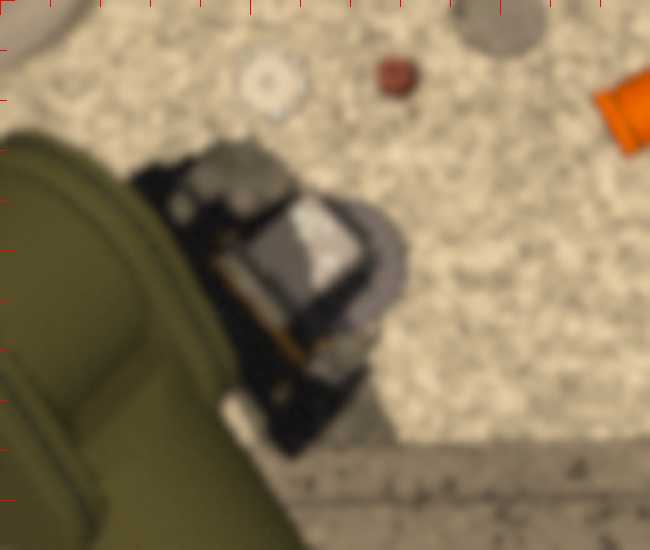

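```bash
python3 - <<'E'
from h import *
S=snapshot("side");T=snapshot("top")
a=lambda d,x,y,w,h,n:crop(d,x,y,w,h,12,n)
a(S,190,168,50,50,"s6.png");a(T,205,222,50,42,"t6.png")
s=get_state();r=R.from_quat(s["eef_rot"]);m=s["tool_pos"]+r.apply(CM);print(s["tool_pos"],m)
print("foot cam",atz(T,(221,240.6),.183))
# predicted outlines on side for an upright cup at m
for z in (0,.05): print([ (round((proj(S,m+[25*np.cos(t)/1000,25*np.sin(t)/1000,z])[0]-190)*12),round((proj(S,m+[25*np.cos(t)/1000,25*np.sin(t)/1000,z])[1]-168)*12)) for t in np.radians(range(0,360,30))])
E
```

```text
[0.48349365 0.14888829 0.13765392] [0.47686668 0.15693095 0.12142714]
foot cam [0.4734265  0.15565368 0.183     ]
[(357, 361), (322, 343), (270, 337), (216, 344), (173, 364), (152, 390), (161, 417), (196, 436), (250, 443), (306, 435), (349, 414), (368, 387)]
[(343, 172), (307, 154), (254, 149), (199, 156), (154, 175), (133, 200), (142, 225), (178, 244), (233, 250), (290, 242), (335, 222), (354, 197)]
```

View pics/s6.png

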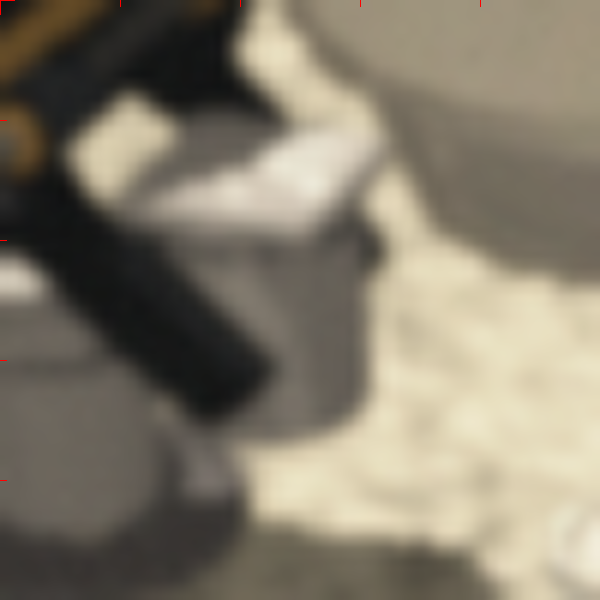

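View pics/t6.png

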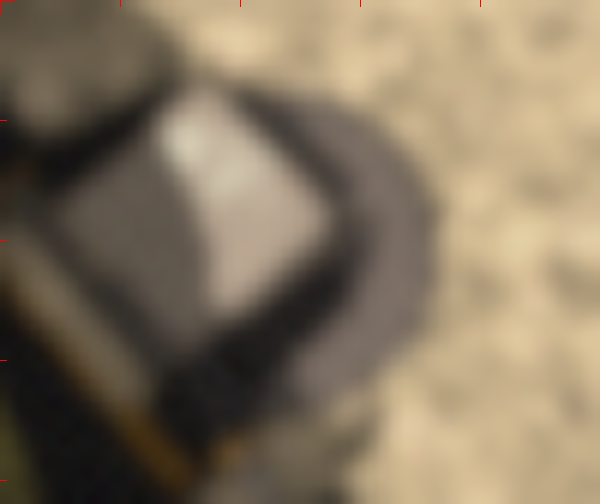

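```bash
cat >> h.py <<'E'
def mouth():
    s=get_state();r=R.from_quat(s["eef_rot"]);return s["tool_pos"]+r.apply(CM),r
def goto_mouth(x,y,z,n=None,deg=True):
    m,r=mouth();F=R.from_euler('z',-50,degrees=True)*tool([1,0,-1],[0,1,0]) 
    print("mouth",np.round(m,4),"ax",np.round(r.apply(ax),3))
    plan(np.array([x,y,z])-F.apply(CM),F,n)
E
python3 - <<'E'
from h import *
goto_mouth(.4755,.1585,.065,5)
E
```

```text
mouth [0.4769 0.1569 0.1214] ax [-0.009  0.009 -1.   ]
n 5 tot mm [41.2  0.1 38.5] deg [-0.5 -0.2 -0.4] pos [0.4835 0.1489 0.1377]
[8.2, 0, 7.7, -0.1, -0, -0.1, 8.3, 0, 7.7, -0.1, -0, -0.1, 8.3, 0, 7.7, -0.1, -0, -0.1, 8.3, 0, 7.7, -0.1, -0, -0.1, 8.3, 0, 7.7, -0.1, -0, -0.1]
```

```bash
python3 -m creep '[8,0,7.5,0,0,0, 8,0,7.5,0,0,0, 8,0,7.5,0,0,0, 8,0,7.5,0,0,0, 0,0,0,0,0,0]'
python3 - <<'E'
from h import *
goto_mouth(.4755,.1585,.060,2)
S=snapshot("side");crop(S,180,185,65,60,10,"s7.png")
T=snapshot("top");crop(T,200,220,60,48,10,"t7.png");print(get_state()["q"])
E
```

```text
clock: 11.42
tool_pos: [0.482, 0.1494, 0.0888]
eef_rot: [0.395, 0.836, -0.163, 0.343]
contact_force: [0.2, -0.4, -2.8]
opening: 0.544
mouth [0.4753 0.1574 0.0726] ax [-0.01   0.009 -1.   ]
n 2 tot mm [9.4 0.9 8.4] deg [-0.5 -0.3 -0.4] pos [0.482  0.1494 0.0888]
[4.7, 0.4, 4.2, -0.3, -0.2, -0.2, 4.7, 0.4, 4.2, -0.3, -0.2, -0.2]
[-0.45244975  1.06013504 -0.69765183  2.14341138  1.44849346  1.37754895
 -1.59834971]
```

View pics/s7.png

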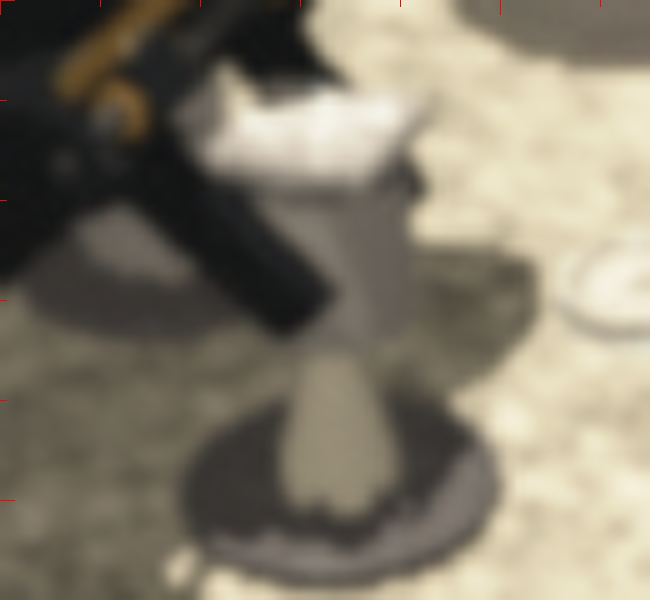

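View pics/t7.png

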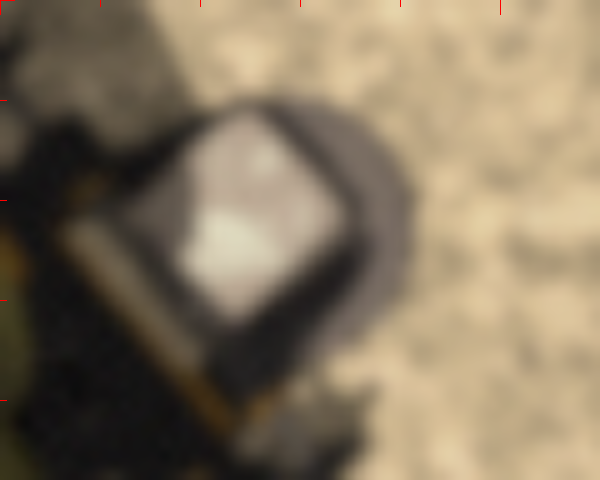

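```bash
python3 - <<'E'
from h import *
T=snapshot("top");S=snapshot("side")
print(atz(T,(223.8,241.5),.1346), "dish right edge",atz(T,(241.3,243.5),.011))
m=np.array([.4755,.1585,.012])
f=lambda d,p,x,y,k:np.round((proj(d,p)-[x,y])*k)
print("side seat",f(S,m,180,185,10),"dish L/R", [f(S,m+[48*np.cos(t)/1000,48*np.sin(t)/1000,-.002],180,185,10) for t in np.radians(range(0,360,45))])
E
```

```text
[0.47336355 0.15548868 0.1346    ] dish right edge [0.47228159 0.1163246  0.011     ]
side seat [338. 476.] dish L/R [array([485., 434.]), array([393., 394.]), array([271., 405.]), array([185., 461.]), array([186., 531.]), array([280., 575.]), array([410., 562.]), array([494., 503.])]
```

```bash
python3 -m creep '[5,1,4,-0.5,-0.3,-0.4, 5,0.5,4,0,0,0, 5,0,4,0,0,0, 0,0,0,0,0,0]'
python3 - <<'E'
from h import *
goto_mouth(.475,.159,.04,2); print(get_state()["contact_force"])
E
```

```text
clock: 11.95
tool_pos: [0.4832, 0.1536, 0.072]
eef_rot: [0.391, 0.837, -0.159, 0.349]
contact_force: [0.2, -0.6, -2.8]
opening: 0.543
mouth [0.4767 0.1616 0.0557] ax [ 0.     0.009 -1.   ]
n 2 tot mm [10.5 -3.  11.8] deg [ 0.3  0.1 -0.2] pos [0.4832 0.1536 0.072 ]
[5.2, -1.5, 5.9, 0.2, 0, -0.1, 5.2, -1.5, 5.9, 0.2, 0, -0.1]
[ 0.21046687 -0.63678044 -2.79070013]
```

```bash
python3 -m creep '[4,-3,5,0.2,0,0, 4,-1,5,0,0,0, 0,0,0,0,0,0]'
python3 - <<'E'
from h import *
goto_mouth(.475,.159,.03,2); print(get_state()["contact_force"])
E
```

```text
clock: 12.2
tool_pos: [0.4812, 0.1503, 0.0578]
eef_rot: [0.391, 0.837, -0.16, 0.348]
contact_force: [1.0, 0.7, -2.2]
opening: 0.541
mouth [0.4746 0.1583 0.0415] ax [-0.001  0.009 -1.   ]
n 2 tot mm [8.3 0.8 8. ] deg [ 0.2  0.  -0.2] pos [0.4812 0.1503 0.0578]
[4.2, 0.4, 4, 0.1, 0, -0.1, 4.2, 0.4, 4, 0.1, 0, -0.1]
[ 0.99759589  0.725223   -2.24853924]
```

```bash
python3 -m creep '[4,0,4,0,0,0, 4,0,4,0,0,0, 0,0,0,0,0,0]'
python3 - <<'E'
from h import *
goto_mouth(.475,.159,.018,2); print(get_state()["contact_force"])
S=snapshot("side");crop(S,180,185,65,60,10,"s8.png")
E
```

```text
clock: 12.45
tool_pos: [0.4825, 0.1535, 0.0456]
eef_rot: [0.391, 0.837, -0.156, 0.348]
contact_force: [1.0, 0.9, -2.9]
opening: 0.542
mouth [0.4759 0.1616 0.0293] ax [ 0.002  0.014 -1.   ]
n 2 tot mm [ 7.  -2.3  8.9] deg [ 0.5 -0.1 -0.3] pos [0.4825 0.1535 0.0456]
[3.5, -1.2, 4.5, 0.3, -0, -0.2, 3.5, -1.1, 4.5, 0.3, -0, -0.2]
[ 1.03386601  0.94856631 -2.86762778]
```

View pics/s8.png

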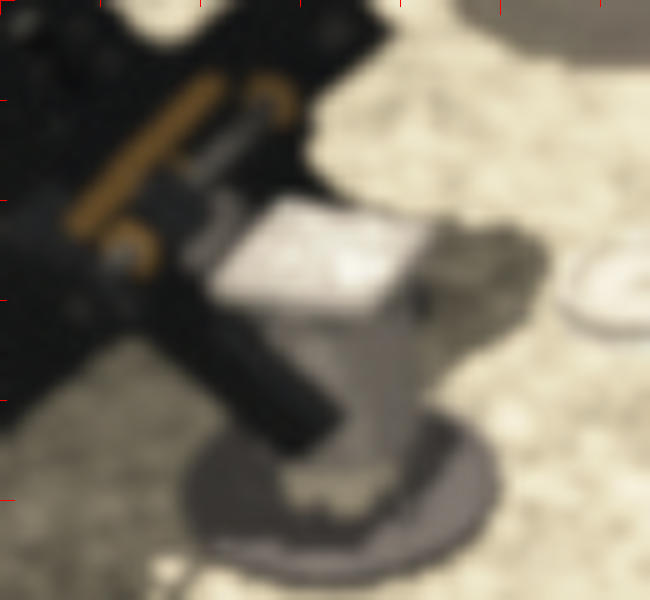

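```bash
python3 -m creep '[3,-2,4,0.3,0,0, 3,0,3,0,0,0, 0,0,0,0,0,0]'
python3 - <<'E'
from h import *
goto_mouth(.475,.159,.010,2); print(get_state()["contact_force"])
E
```

```text
clock: 12.75
tool_pos: [0.4833, 0.1556, 0.0372]
eef_rot: [0.392, 0.837, -0.154, 0.349]
contact_force: [-0.4, 1.8, -2.6]
opening: 0.54
mouth [0.4768 0.1637 0.0209] ax [ 0.004  0.018 -1.   ]
n 2 tot mm [ 5.9 -4.4  9.4] deg [ 0.7 -0.2 -0.5] pos [0.4833 0.1556 0.0372]
[3, -2.2, 4.7, 0.4, -0.1, -0.3, 3, -2.1, 4.7, 0.4, -0.1, -0.3]
[-0.4197621   1.7646472  -2.60716389]
```

```bash
python3 -m creep '[1,-3,2,0.5,0,-0.3, 0,0,0,0,0,0]'
python3 - <<'E'
from h import *
goto_mouth(.475,.160,.010,2); print(get_state()["contact_force"],get_state()["moment"],get_state()["q"])
E
```

```text
clock: 12.92
tool_pos: [0.4834, 0.156, 0.0357]
eef_rot: [0.392, 0.838, -0.156, 0.348]
contact_force: [-0.1, 1.7, -2.3]
opening: 0.541
mouth [0.4768 0.1641 0.0195] ax [ 0.001  0.016 -1.   ]
n 2 tot mm [ 5.3 -4.   8. ] deg [ 0.6 -0.2 -0.4] pos [0.4834 0.156  0.0357]
[2.6, -2, 4, 0.3, -0.1, -0.2, 2.6, -1.9, 4, 0.3, -0.1, -0.2]
[-0.11282378  1.67974008 -2.25013639] [1.00075794 0.80389908 0.12454547] [-0.47679865  1.17192668 -0.66294832  2.12828961  1.54126692  1.38181036
 -1.68878719]
```

```bash
python3 -m creep '[1,-5,2,0.5,0,-0.3, 1,-4,2,0,0,0]'
python3 - <<'E'
from h import *
goto_mouth(.475,.160,.010,2); print(get_state()["contact_force"],get_state()["moment"])
S=snapshot("side");crop(S,180,185,65,60,10,"s9.png");T=snapshot("top");crop(T,200,220,60,48,10,"t9.png")
E
```

```text
clock: 13.08
tool_pos: [0.4827, 0.1557, 0.0332]
eef_rot: [0.391, 0.838, -0.152, 0.349]
contact_force: [5.9, 7.3, 2.2]
opening: 0.54
mouth [0.4762 0.1639 0.017 ] ax [ 0.007  0.021 -1.   ]
n 2 tot mm [ 3.3 -3.3  6.3] deg [ 1.  -0.2 -0.5] pos [0.4827 0.1557 0.0332]
[1.7, -1.7, 3.2, 0.5, -0.1, -0.3, 1.7, -1.6, 3.2, 0.5, -0.1, -0.3]
[5.93679042 7.26533881 2.20246362] [ 1.69959688 -0.90878853  1.46711863]
```

View pics/s9.png

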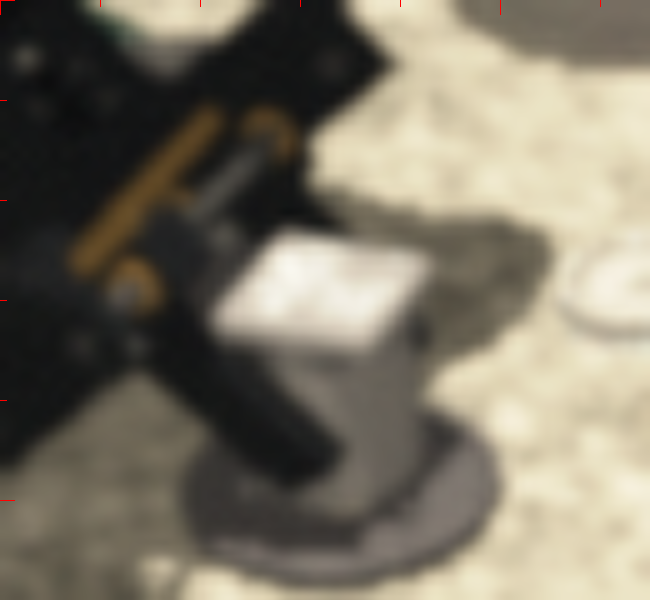

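View pics/t9.png

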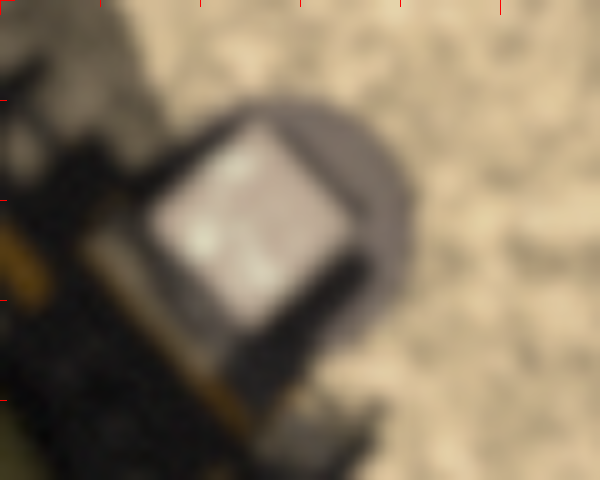

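```bash
python3 - <<'E'
from h import *
T=snapshot("top")
print(atz(T,(225.3,242.7),.079),get_state()["contact_force"],mouth()[0])
_,r=mouth();print("tool dirs of world +x,+y,-z",np.round(r.inv().as_matrix(),2)@np.array([[1,0,0],[0,1,0],[0,0,-1]]).T)
E
```

```text
[0.47259872 0.16009163 0.079     ] [7.15248713 9.20137698 0.74499774] [0.47619188 0.16391905 0.01680831]
tool dirs of world +x,+y,-z [[-0.45  0.55  0.7 ]
 [ 0.76  0.65 -0.02]
 [ 0.47 -0.53  0.71]]
```

```bash
python3 -m creep '[2,2,2,0.5,0,-0.3, 2,0,2,0,0,0]'
python3 - <<'E'
from h import *
goto_mouth(.477,.164,.010,2); print(get_state()["contact_force"],get_state()["moment"])
E
```

```text
clock: 13.4
tool_pos: [0.4849, 0.1569, 0.0297]
eef_rot: [0.39, 0.837, -0.157, 0.349]
contact_force: [-6.3, 7.3, 22.8]
opening: 0.539
mouth [0.4783 0.1649 0.0134] ax [ 0.002  0.012 -1.   ]
n 2 tot mm [ 2.5 -1.5  2.3] deg [ 0.5  0.  -0.2] pos [0.4849 0.1569 0.0297]
[1.2, -0.7, 1.1, 0.3, 0, -0.1, 1.2, -0.7, 1.1, 0.3, 0, -0.1]
[-6.33139349  7.29362874 22.82681853] [-0.60958663 -0.69187301  0.04714285]
```

```bash
python3 -m creep '[0,0,0,0,0,0, 0,0,0,0,0,0]'
python3 - <<'E'
from h import *
print(get_state()["contact_force"],mouth()[0])
S=snapshot("side");crop(S,180,185,65,60,10,"s10.png")
E
```

```text
clock: 13.57
tool_pos: [0.4844, 0.1557, 0.0302]
eef_rot: [0.39, 0.837, -0.159, 0.349]
contact_force: [2.0, 2.0, -2.3]
opening: 0.541
[ 2.0110874   2.03967767 -2.29665773] [0.47781139 0.16363564 0.01394448]
```

View pics/s10.png

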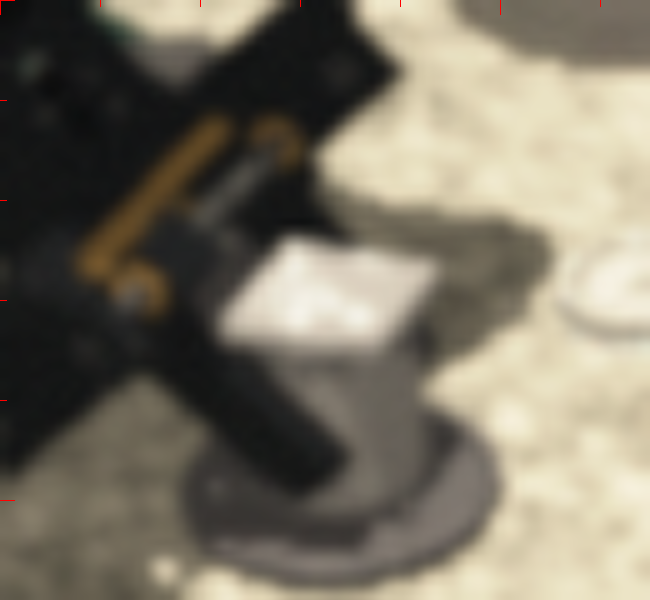

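```bash
python3 -m creep '[1,0,1,0,0,0]'; python3 -m creep '[0,0,0,0,0,0,0,0,0,0,0,0,0,0,0,0,0,0]' 86
python3 -m creep '[0,0,0,0,0,0,0,0,0,0,0,0]'
python3 - <<'E'
from h import *
print(get_state()["contact_force"],mouth()[0])
S=snapshot("side");crop(S,180,185,65,60,10,"s11.png");T=snapshot("top");crop(T,200,220,60,48,10,"t11.png")
E
```

```text
clock: 13.7
tool_pos: [0.4845, 0.1555, 0.0298]
eef_rot: [0.39, 0.837, -0.159, 0.35]
contact_force: [-5.5, 7.0, 17.5]
opening: 0.534
clock: 13.95
tool_pos: [0.4838, 0.1522, 0.0302]
eef_rot: [0.39, 0.836, -0.162, 0.351]
contact_force: [0.2, -0.3, -0.7]
opening: 0.741
clock: 14.12
tool_pos: [0.4835, 0.1503, 0.03]
eef_rot: [0.39, 0.835, -0.164, 0.351]
contact_force: [-0.1, -0.4, -0.4]
opening: 0.889
[-0.09631897 -0.37393927 -0.44638875] [0.4769339  0.158067   0.01364245]
```

View pics/s11.png

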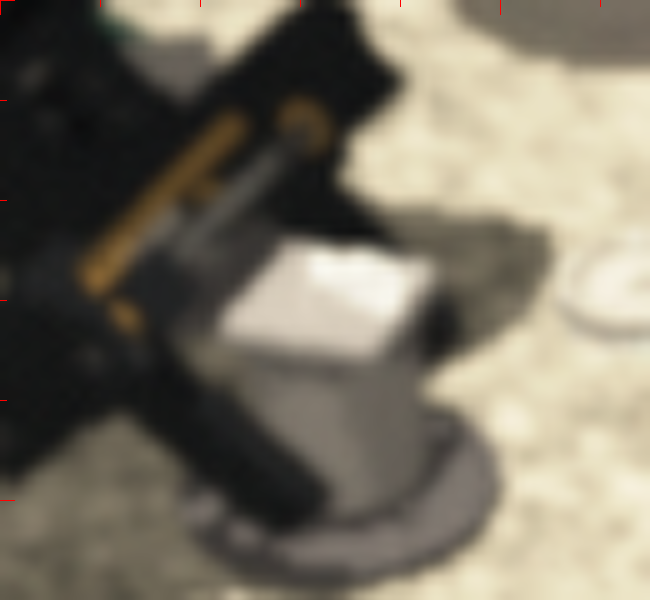

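View pics/t11.png

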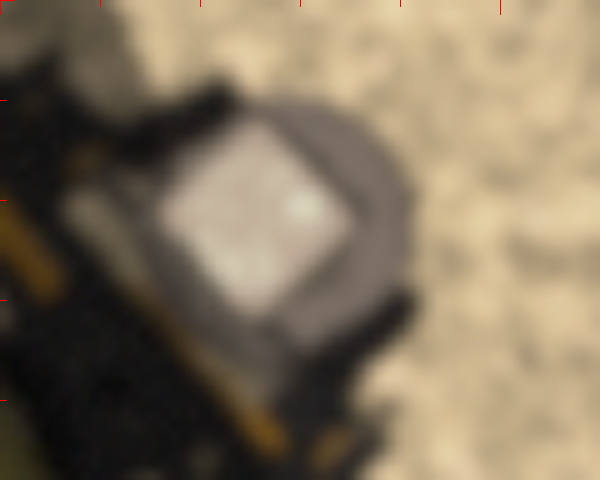

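```bash
python3 -m creep '[0,4,-5,0,0,0, 0,2,-12,0,0,0, 0,0,-15,0,0,0]'
python3 - <<'E'
from h import *
s=get_state();print(s["contact_force"],s["q"])
S=snapshot("side");crop(S,180,165,65,60,10,"s12.png")
E
```

```text
clock: 14.47
tool_pos: [0.4736, 0.1694, 0.052]
eef_rot: [0.39, 0.835, -0.167, 0.351]
contact_force: [1.3, -0.8, -0.5]
opening: 0.98
[ 1.28885495 -0.76518107 -0.46216958] [-0.5115821   1.14827844 -0.67672159  2.10888695  1.47155639  1.40067114
 -1.66098963]
```

View pics/s12.png

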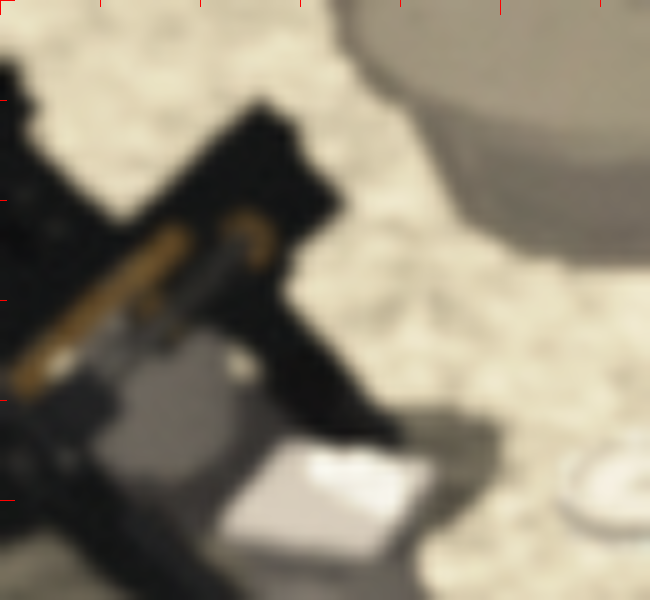

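```bash
python3 -m creep '[0,0,-20,0,0,0, 0,0,-25,0,0,0, 0,0,-25,0,0,0, 18,0,-18,0,0,0]'
python3 - <<'E'
from h import *
s=get_state();print(s["contact_force"],s["q"])
S=snapshot("side");crop(S,150,130,130,120,5,"s13.png");T=snapshot("top");crop(T,160,190,190,90,4,"t13.png")
for t in ("tray_handle","ball_center"): print(find_in(t,"top"),find_in(t,"side"))
E
```

```text
clock: 14.85
tool_pos: [0.4253, 0.2282, 0.1048]
eef_rot: [0.392, 0.833, -0.167, 0.352]
contact_force: [1.2, 0.7, -0.6]
opening: 0.978
[ 1.17315316  0.71608989 -0.64964174] [-0.63028582  1.06093408 -0.7489321   2.07170577  1.28479884  1.4494566
 -1.63854801]
[{'xy': [322.4, 218.6], 'score': 0.87}] [{'xy': [296.7, 289.3], 'score': 0.74}]
[{'xy': [324.8, 216.9], 'score': 0.46}] []
```

View pics/s13.png

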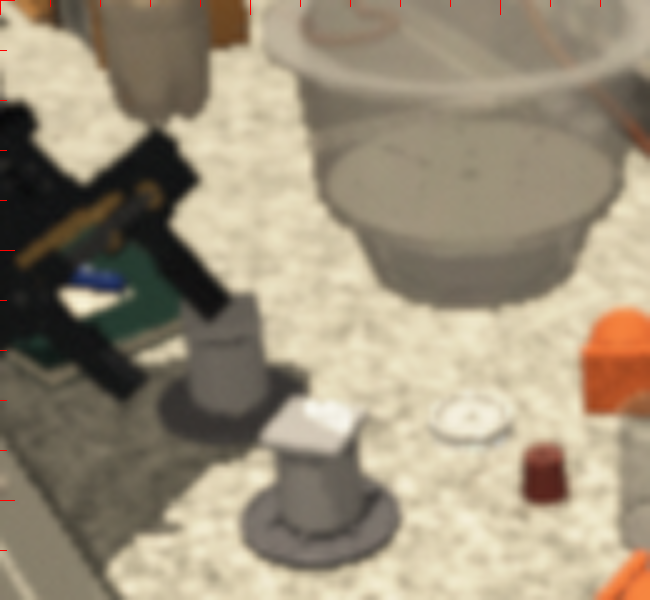

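View pics/t13.png

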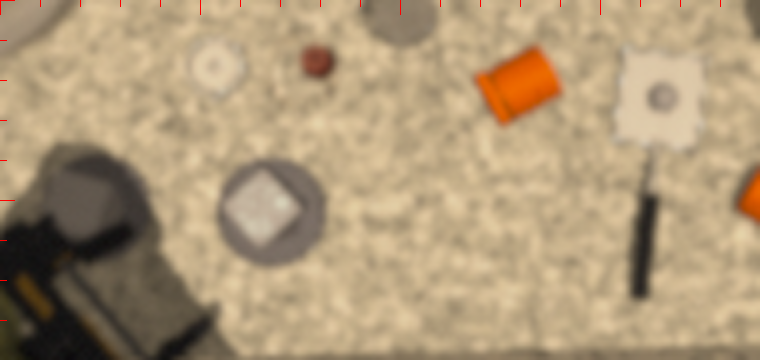

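```bash
python3 - <<'E'
from h import *
T=snapshot("top");S=snapshot("side")
f=lambda x,y:(160+x/4,190+y/4)
n,fa=atz(T,f(640,295),.04),atz(T,f(650,197),.04);pk=atz(T,f(658.5,99),.010)
print(n,fa,pk,"yaw h",np.arctan2(*(fa-n)[[1,0]]),"yaw",np.arctan2(*(pk-(n+fa)/2)[[1,0]]), np.linalg.norm((pk-(n+fa)/2)[:2]), (n+fa)/2)
crop(S,225,265,110,65,7,"s14.png");crop(T,300,195,50,75,8,"t14.png")
yaw=-.14;D=tool([0,0,-1],[-np.sin(yaw),np.cos(yaw),0])
a=plan([.42,.20,.25],R.from_quat(get_state()["eef_rot"]))
b=plan([.44,.0,.27],D,start=a)
E
```

```text
[ 0.39683347 -0.14942141  0.04      ] [ 0.47823973 -0.16061835  0.04      ] [ 0.56449723 -0.17328454  0.01      ] yaw h -0.13668634881773728 yaw -0.14288054782064638 0.1282676875054797 [ 0.4375366  -0.15501988  0.04      ]
n 4 tot mm [-118.5  -22.1  -90.4] deg [0. 0. 0.] pos [0.425  0.227  0.1019]
[-29.6, -5.5, -22.6, 0, 0, 0, -29.6, -5.5, -22.6, 0, 0, 0, -29.6, -5.5, -22.6, 0, 0, 0, -29.6, -5.5, -22.6, 0, 0, 0]
n 10 tot mm [-130.  -112.1  106.4] deg [-17.3  43.6 -39.9] pos [0.42 0.2  0.25]
[-13, -11.2, 10.6, -1.7, 4.4, -4, -12.9, -12.4, 9.3, -1.7, 4.4, -4, -12.7, -13.6, 7.9, -1.7, 4.4, -4, -12.3, -14.7, 6.5, -1.7, 4.4, -4, -11.6, -15.7, 5.2, -1.7, 4.4, -4]
[-10.9, -16.6, 3.8, -1.7, 4.4, -4, -9.9, -17.4, 2.5, -1.7, 4.4, -4, -8.8, -18.1, 1.3, -1.7, 4.4, -4, -7.6, -18.7, 0.1, -1.7, 4.4, -4, -6.2, -19.2, -1, -1.7, 4.4, -4]
```

View pics/s14.png

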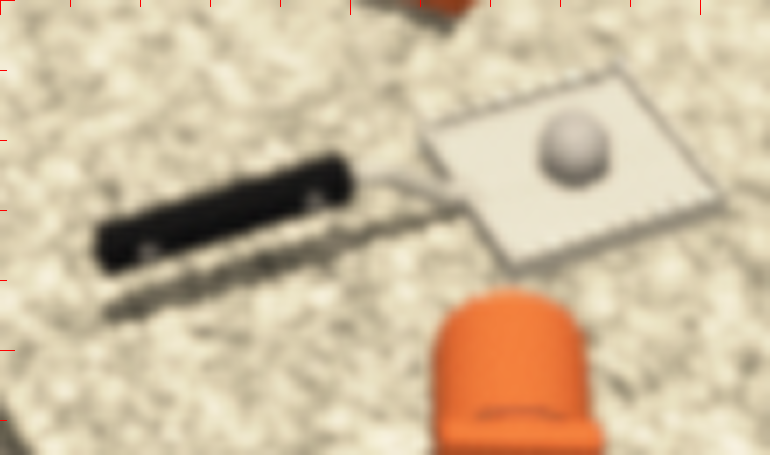

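View pics/t14.png

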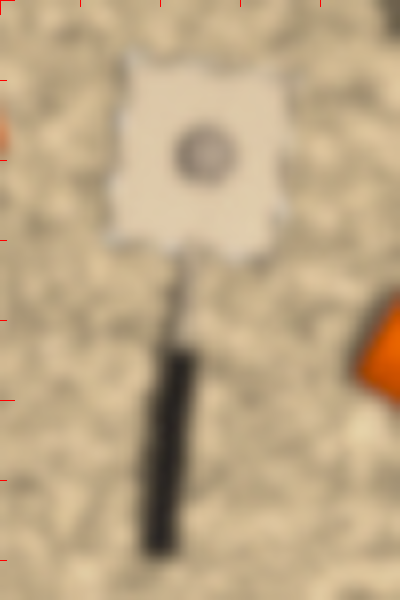

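```bash
python3 -m creep '[-29,-5,-22,0,0,0, -29,-5,-22,0,0,0, -29,-5,-22,0,0,0, -29,-5,-22,0,0,0]'
python3 -m creep '[-13,-11,10,-1.7,4.4,-4, -13,-12,9,-1.7,4.4,-4, -13,-14,8,-1.7,4.4,-4, -12,-15,6.5,-1.7,4.4,-4, -12,-16,5,-1.7,4.4,-4]'
python3 - <<'E'
from h import *
print(get_state()["q"])
yaw=-.14;D=tool([0,0,-1],[-np.sin(yaw),np.cos(yaw),0])
b=plan([.44,.0,.27],D)
E
```

```text
clock: 15.58
tool_pos: [0.4211, 0.1956, 0.2414]
eef_rot: [0.389, 0.834, -0.179, 0.347]
contact_force: [0.7, 1.2, 0.0]
opening: 0.976
clock: 16.0
tool_pos: [0.4307, 0.1001, 0.2576]
eef_rot: [0.232, 0.952, -0.092, 0.175]
contact_force: [0.3, 0.1, -0.4]
opening: 0.976
[ 0.09227857  0.5925646  -1.11108879  2.2296133   1.12437053  1.07997464
 -0.66358143]
n 5 tot mm [-53.4 -84.5  16.9] deg [ -9.2  21.  -19.1] pos [0.4307 0.1001 0.2576]
[-10.7, -16.9, 3.4, -1.8, 4.2, -3.8, -9.7, -17.7, 2.1, -1.8, 4.2, -3.8, -8.6, -18.3, 0.8, -1.8, 4.2, -3.8, -7.4, -18.9, -0.4, -1.8, 4.2, -3.8, -6.1, -19.3, -1.5, -1.8, 4.2, -3.8]
```

```bash
python3 -m creep '[-11,-17,3,-1.8,4.2,-3.8, -10,-18,2,-1.8,4.2,-3.8, -9,-18,1,-1.8,4.2,-3.8, -7,-19,0,-1.8,4.2,-3.8, -6,-19,-1,-1.8,4.2,-3.8]'
python3 - <<'E'
from h import *
print(get_state()["q"])
yaw=-.14;D=tool([0,0,-1],[-np.sin(yaw),np.cos(yaw),0])
b=plan([.439,-.1545,.20],D)
E
```

```text
clock: 16.42
tool_pos: [0.435, 0.0055, 0.2697]
eef_rot: [0.096, 0.995, -0.019, 0.022]
contact_force: [0.7, -0.4, 0.1]
opening: 0.974
[ 0.64422316  0.6800146  -1.33525579  2.07294229  0.84980571  1.06419455
  0.25321045]
n 5 tot mm [ -31.  -153.8   76.6] deg [-2.   2.7 -3. ] pos [0.435  0.0055 0.2697]
[-6.2, -30.8, 15.3, -0.4, 0.5, -0.6, -6, -30.9, 15, -0.4, 0.5, -0.6, -5.8, -31.1, 14.8, -0.4, 0.5, -0.6, -5.7, -31.3, 14.5, -0.4, 0.5, -0.6, -5.5, -31.4, 14.2, -0.4, 0.5, -0.6]
```

```bash
python3 -m creep '[-6,-30,12,-0.4,0.5,-0.6, -6,-30,12,-0.4,0.5,-0.6]'
python3 - <<'E'
from h import *
print(get_state()["q"])
yaw=-.14;D=tool([0,0,-1],[-np.sin(yaw),np.cos(yaw),0])
b=plan([.439,-.1545,.20],D)
E
```

```text
clock: 16.58
tool_pos: [0.4389, -0.0599, 0.2491]
eef_rot: [0.087, 0.996, -0.009, 0.015]
contact_force: [0.1, 0.8, -0.4]
opening: 0.973
[ 0.79325246  0.74104821 -1.33681127  2.07414378  0.89517154  1.0569022
  0.39594862]
n 3 tot mm [-15.  -92.4  51. ] deg [-0.9  1.8 -2. ] pos [ 0.4389 -0.0599  0.2491]
[-5, -30.8, 17, -0.3, 0.6, -0.7, -4.8, -30.9, 16.8, -0.3, 0.6, -0.7, -4.6, -31.1, 16.6, -0.3, 0.6, -0.7]
```

```bash
python3 -m creep '[-5,-31,17,-0.3,0.6,-0.7, -5,-31,17,-0.3,0.6,-0.7, -5,-31,17,-0.3,0.6,-0.7, 0,0,0,0,0,0]'
python3 - <<'E'
from h import *
print(get_state()["q"])
yaw=-.14;D=tool([0,0,-1],[-np.sin(yaw),np.cos(yaw),0])
b=plan([.439,-.1545,.08],D)
T=snapshot("top");crop(T,270,190,110,90,6,"t15.png");S=snapshot("side");crop(S,200,210,120,100,6,"s15.png")
E
```

```text
clock: 16.92
tool_pos: [0.4347, -0.171, 0.1928]
eef_rot: [0.076, 0.997, -0.002, -0.005]
contact_force: [-0.0, -0.3, -0.3]
opening: 0.974
[ 0.97556521  0.87677025 -1.27679719  2.0427534   0.9979046   1.06903889
  0.61228837]
n 4 tot mm [ -2.8  17.5 112.7] deg [-0.3 -0.6 -0.8] pos [ 0.4347 -0.171   0.1928]
[-0.7, 4.4, 28.2, -0.1, -0.1, -0.2, -0.7, 4.3, 28.2, -0.1, -0.1, -0.2, -0.6, 4.3, 28.2, -0.1, -0.1, -0.2, -0.5, 4.3, 28.2, -0.1, -0.1, -0.2]
```

View pics/t15.png

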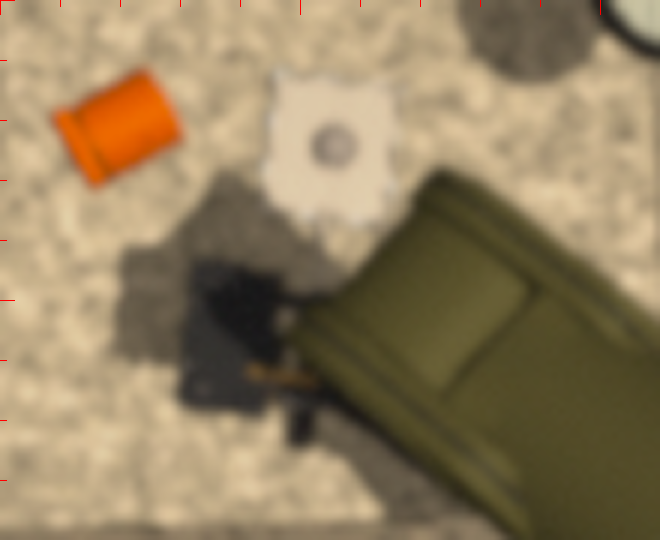

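View pics/s15.png

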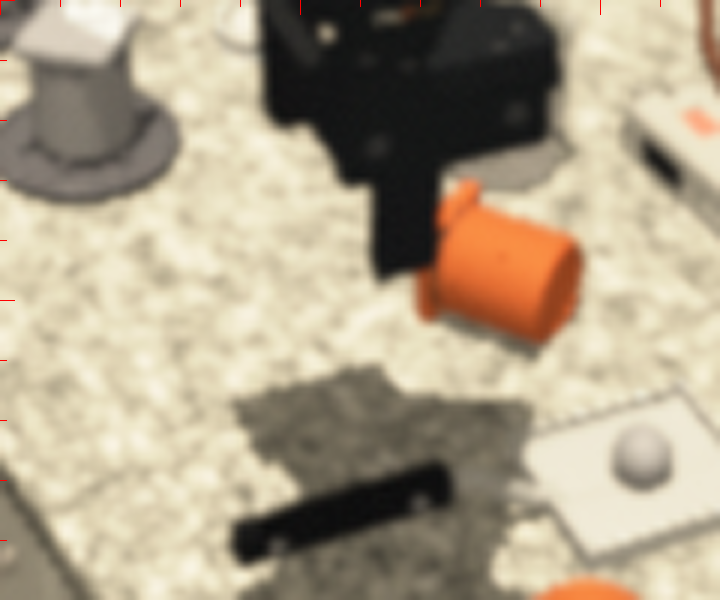

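```bash
python3 -m creep '[-1,8,28,-0.1,-0.2,-0.2, -1,8,28,-0.1,-0.2,-0.2, -1,6,28,-0.1,-0.2,-0.2, 0,3,15,0,0,0]' 60
python3 - <<'E'
from h import *
print(get_state()["q"])
yaw=-.14;D=tool([0,0,-1],[-np.sin(yaw),np.cos(yaw),0])
b=plan([.439,-.1545,.018],D)
T=snapshot("top");crop(T,270,190,110,90,6,"t16.png");S=snapshot("side");crop(S,200,210,120,100,6,"s16.png")
E
```

```text
clock: 17.35
tool_pos: [0.4479, -0.1365, 0.1]
eef_rot: [0.068, 0.998, 0.003, 0.01]
contact_force: [0.2, 0.2, -0.7]
opening: 0.7
[ 0.83699973  1.00894473 -1.14483278  2.13704105  1.26359702  0.93714138
  0.35391953]
n 3 tot mm [  8.1 -19.7  81.8] deg [0.4 1.2 0.3] pos [ 0.4479 -0.1365  0.1   ]
[2.7, -6.6, 27.3, 0.1, 0.4, 0.1, 2.5, -6.5, 27.3, 0.1, 0.4, 0.1, 2.3, -6.4, 27.3, 0.1, 0.4, 0.1]
```

View pics/t16.png

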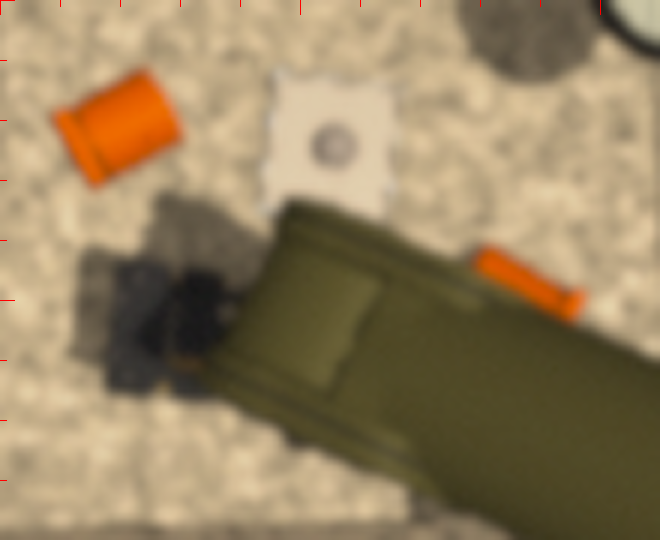

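View pics/s16.png

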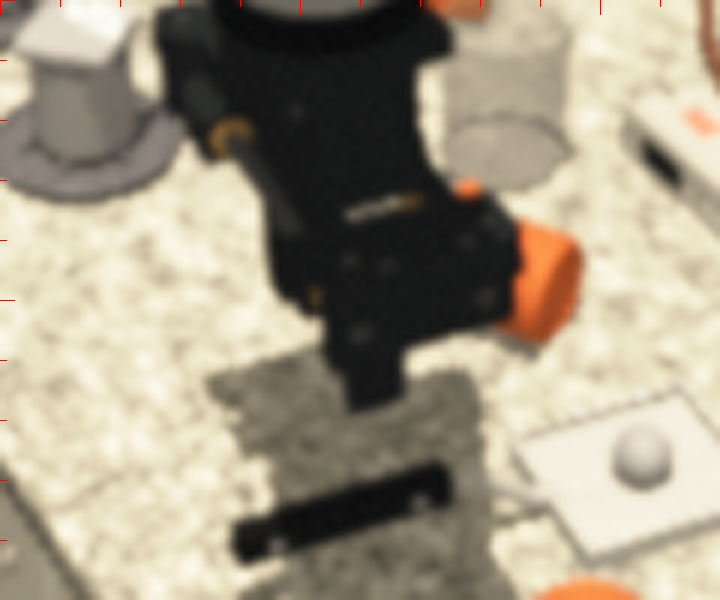

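```bash
python3 - <<'E'
from h import *
T=snapshot("top");S=snapshot("side")
crop(T,180,120,260,300,2,"t17.png");cv2.imwrite("pics/s17.png",S["color"][:,:,::-1])
E
```

```text
(no output)
```

View pics/t17.png

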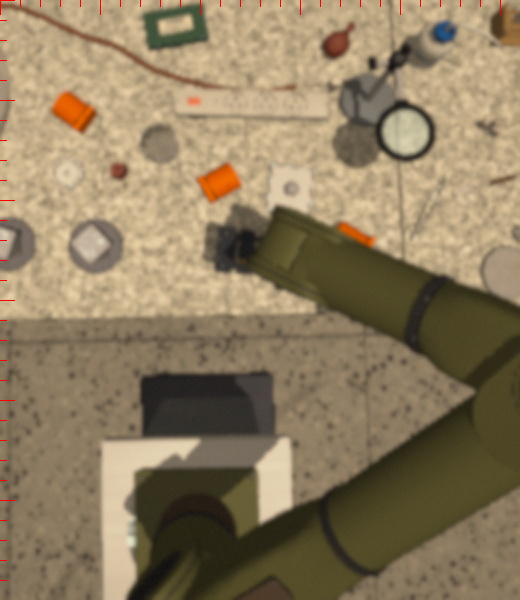

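View pics/s17.png

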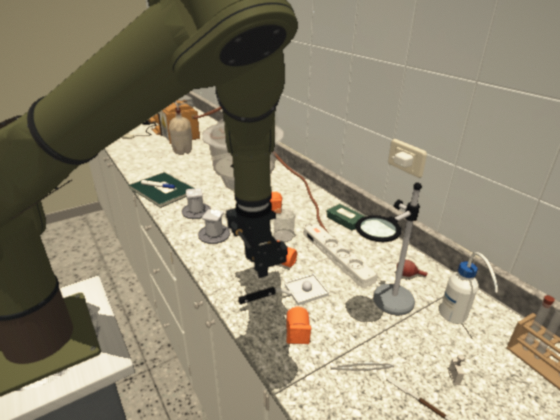

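```bash
python3 -m creep '[4,-10,10,0.2,0.6,0.2, 4,-9,10,0.2,0.6,0.1, 0,0,0,0,0,0]'
python3 - <<'E'
from h import *
yaw=-.14;D=tool([0,0,-1],[-np.sin(yaw),np.cos(yaw),0])
b=plan([.439,-.1545,.018],D)
E
```

```text
clock: 17.8
tool_pos: [0.4401, -0.1567, 0.0843]
eef_rot: [0.071, 0.997, -0.001, 0.003]
contact_force: [-0.6, 0.5, -0.3]
opening: 0.681
n 2 tot mm [ 1.8  2.2 66.3] deg [-0.1  0.3 -0.1] pos [ 0.4401 -0.1567  0.0843]
[0.9, 1.1, 33.1, -0.1, 0.2, -0, 0.8, 1.1, 33.1, -0.1, 0.2, -0]
```

```bash
python3 -m creep '[-3,1,18,0,0.3,0, -3,1,18,0,0,0, 0,0,0,0,0,0]'
python3 - <<'E'
from h import *
yaw=-.14;D=tool([0,0,-1],[-np.sin(yaw),np.cos(yaw),0])
b=plan([.447,-.1555,.015],D)
T=snapshot("top");S=snapshot("side");crop(S,210,240,80,70,9,"s18.png");g=np.array([.447,-.1555,.033]);print((proj(S,get_state()["tool_pos"])-[210,240])*9)
E
```

```text
clock: 18.05
tool_pos: [0.4469, -0.159, 0.0484]
eef_rot: [0.074, 0.997, -0.002, 0.001]
contact_force: [-0.3, 0.3, 1.1]
opening: 0.677
n 1 tot mm [ 0.5  3.6 33.3] deg [-0.3  0.2 -0.4] pos [ 0.4469 -0.159   0.0484]
[0.5, 3.6, 33.3, -0.3, 0.2, -0.4]
[453.13077608 443.23179791]
```

View pics/s18.png

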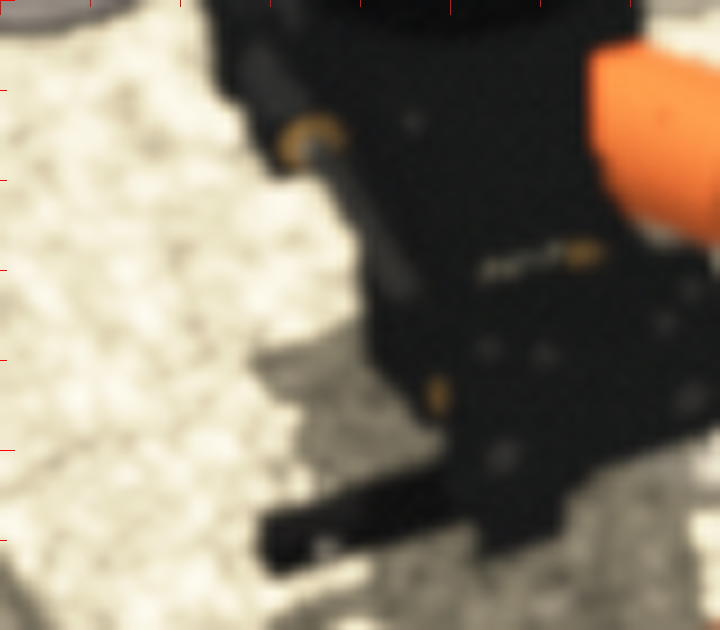

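```bash
python3 -m creep '[0,2,15,-0.2,0.2,-0.3, 0,1,14,0,0,0, 0,0,3,0,0,0]'
python3 - <<'E'
from h import *
yaw=-.14;D=tool([0,0,-1],[-np.sin(yaw),np.cos(yaw),0])
b=plan([.447,-.1555,.015],D);print(get_state()["contact_force"])
T=snapshot("top");S=snapshot("side");crop(S,210,240,80,70,9,"s19.png")
E
```

```text
clock: 18.4
tool_pos: [0.4498, -0.1562, 0.0216]
eef_rot: [0.071, 0.997, -0.001, 0.004]
contact_force: [-0.4, -0.5, 0.1]
opening: 0.68
n 1 tot mm [2.9 0.3 6.6] deg [-0.   0.5 -0.1] pos [ 0.4498 -0.1562  0.0216]
[2.9, 0.3, 6.6, -0, 0.5, -0.1]
[-0.39340258 -0.46581084  0.14199076]
```

View pics/s19.png

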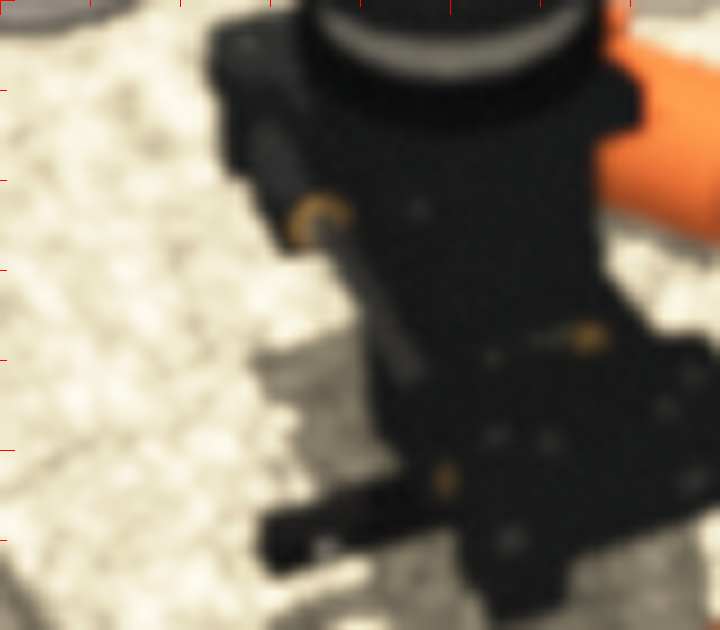

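```bash
python3 -m creep '[3,0,5,0,0.5,0, 0,0,2,0,0,0]'
python3 -m creep '[0,0,0,0,0,0,0,0,0,0,0,0,0,0,0,0,0,0,0,0,0,0,0,0]' 30 8
python3 -m creep '[0,0,0,0,0,0,0,0,0,0,0,0,0,0,0,0,0,0,0,0,0,0,0,0,0,0,0,0,0,0]' 5 8
python3 - <<'E'
from h import *
s=get_state();print(s["contact_force"],s["moment"],s["q"])
yaw=-.14;D=tool([0,0,-1],[-np.sin(yaw),np.cos(yaw),0])
b=plan([.447,-.1555,.015],D)
E
```

```text
clock: 18.67
tool_pos: [0.4478, -0.1558, 0.0171]
eef_rot: [0.071, 0.997, -0.0, 0.001]
contact_force: [-0.3, -1.0, -0.5]
opening: 0.679
clock: 19.0
tool_pos: [0.4484, -0.156, 0.0184]
eef_rot: [0.071, 0.997, -0.001, 0.002]
contact_force: [0.5, 0.5, -0.1]
opening: 0.406
clock: 19.42
tool_pos: [0.4486, -0.156, 0.0188]
eef_rot: [0.071, 0.997, -0.001, 0.002]
contact_force: [-0.2, 0.3, 1.1]
opening: 0.153
[-0.23188539  0.3172011   1.06234699] [ 0.00123696  0.01252831 -0.01544896] [ 0.81967242  1.15424947 -1.04145229  2.12500345  1.44883401  0.92004634
  0.27815145]
n 1 tot mm [1.6 0.3 3.7] deg [-0.1  0.2 -0.1] pos [ 0.4486 -0.156   0.0188]
[1.6, 0.3, 3.7, -0.1, 0.2, -0.1]
```

```bash
python3 -m creep '[0,0,0,0,0,0,0,0,0,0,0,0, 1,0,4,0,0,0, 1,0,4,0,0,0]' 28 8
python3 -m creep '[0,0,1,0,0,0,0,0,1,0,0,0,0,0,1,0,0,0,0,0,1,0,0,0]' 5 10
python3 -m creep '[0,0,0,0,0,0,0,0,0,0,0,0,0,0,0,0,0,0,0,0,0,0,0,0]' 5 60
python3 - <<'E'
from h import *
s=get_state();print(s["contact_force"],s["moment"],s["tool_pos"])
T=snapshot("top");S=snapshot("side");crop(S,230,240,90,70,8,"s20.png");crop(T,300,195,60,70,8,"t20.png")
E
```

```text
clock: 19.75
tool_pos: [0.4472, -0.1558, 0.0109]
eef_rot: [0.071, 0.997, -0.001, 0.003]
contact_force: [-0.0, 0.1, -0.7]
opening: 0.316
clock: 20.08
tool_pos: [0.4458, -0.1556, 0.0053]
eef_rot: [0.071, 0.998, -0.001, 0.001]
contact_force: [-0.9, -0.4, 1.6]
opening: 0.15
clock: 20.42
tool_pos: [0.4458, -0.1556, 0.0057]
eef_rot: [0.07, 0.998, -0.001, 0.002]
contact_force: [-1.1, 0.7, 1.8]
opening: 0.132
[-1.11846014  0.70444095  1.79090363] [ 0.03367828  0.06623834 -0.03188043] [ 0.44579654 -0.15562334  0.00568685]
```

View pics/s20.png

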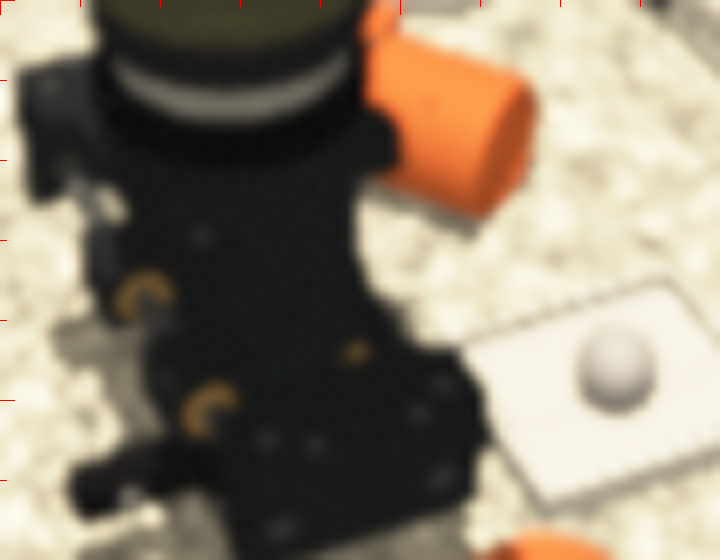

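View pics/t20.png

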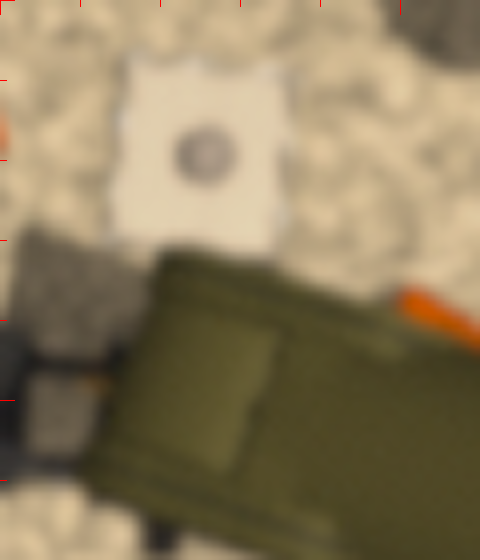

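```bash
python3 -m creep '[0,0,0,0,0,0,0,0,0,0,0,0, 0,0,-4,0,0,0, 0,0,-4,0,0,0]' 28 10
python3 -m creep '[0,0,0,0,0,0,0,0,0,0,0,0,0,0,0,0,0,0,0,0,0,0,0,0]' 5 10
python3 -m creep '[0,0,0,0,0,0,0,0,0,0,0,0,0,0,0,0,0,0,0,0,0,0,0,0]' 5 60
```

```text
clock: 20.85
tool_pos: [0.4457, -0.1556, 0.0132]
eef_rot: [0.071, 0.998, -0.0, 0.001]
contact_force: [0.8, 1.2, -0.6]
opening: 0.319
clock: 21.18
tool_pos: [0.4464, -0.1557, 0.0142]
eef_rot: [0.071, 0.997, -0.001, 0.002]
contact_force: [0.3, -0.3, -0.5]
opening: 0.157
clock: 21.52
tool_pos: [0.4464, -0.1557, 0.0142]
eef_rot: [0.071, 0.997, -0.001, 0.002]
contact_force: [-0.4, -0.3, 0.5]
opening: 0.153
```

```bash
python3 -m creep '[0,0,-2,0,0,0, 0,0,-4,0,0,0, 0,0,-7,0,0,0, 0,0,-9,0,0,0, 0,0,-10,0,0,0]'
python3 - <<'E'
from h import *
s=get_state();print(s["moment"],s["q"])
yaw=-.14;D=tool([0,0,-1],[-np.sin(yaw),np.cos(yaw),0])
plan([.447,-.156,.147],D)
T=snapshot("top");S=snapshot("side");crop(S,230,220,100,80,7,"s21.png");crop(T,300,185,60,70,8,"t21.png")
E
```

```text
clock: 21.93
tool_pos: [0.4435, -0.1557, 0.0458]
eef_rot: [0.071, 0.997, -0.0, -0.002]
contact_force: [-0.5, 0.6, -2.0]
opening: 0.146
[0.01026554 0.23986542 0.01709044] [ 0.83409483  1.10374756 -1.07009915  2.12988872  1.37269245  0.92678132
  0.32167852]
n 3 tot mm [-3.200e+00  1.000e-01 -1.012e+02] deg [-0.1 -0.2 -0.1] pos [ 0.4435 -0.1557  0.0458]
[-1.1, 0, -33.7, -0, -0.1, -0, -1.1, 0.1, -33.7, -0, -0.1, -0, -1.1, 0.1, -33.7, -0, -0.1, -0]
```

View pics/s21.png

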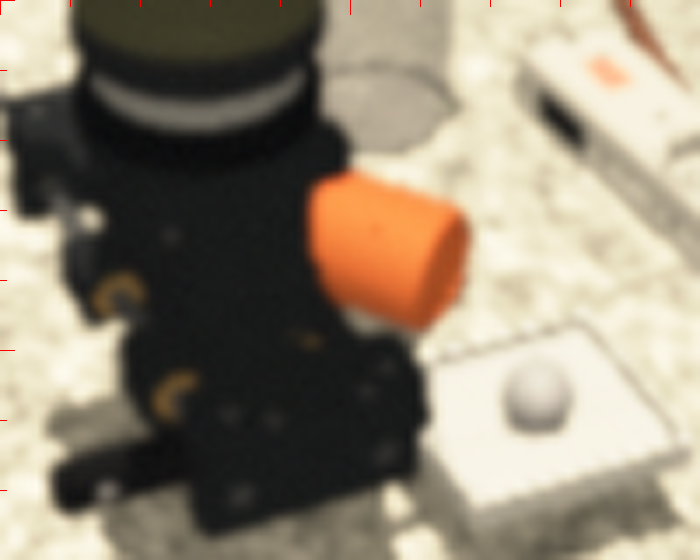

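```bash
python3 -m creep '[0,0,-10,0,0,0, 0,0,-13,0,0,0, -1,0,-15,0,0,0, -1,0,-15,0,0,0, 0,0,-14,0,0,0]'
python3 -m creep '[0,0,-10,0,0,0, 0,0,-7,0,0,0, 0,0,-4,0,0,0, 0,0,0,0,0,0,0,0,0,0,0,0]'
python3 - <<'E'
from h import *
s=get_state();print(s["moment"],s["q"])
T=snapshot("top");S=snapshot("side");crop(S,225,170,180,140,4,"s22.png");crop(T,290,150,120,110,6,"t22.png")
print(find_in("ball_center","side"),find_in("ball_center","top"),find_in("lens","side"),find_in("lens","top"))
yaw=-.14;D=tool([0,0,-1],[-np.sin(yaw),np.cos(yaw),0])
p=s["tool_pos"]+[.122*np.cos(yaw),.122*np.sin(yaw),.003];print(p,proj(T,p),proj(S,p))
E
```

```text
clock: 22.45
tool_pos: [0.4429, -0.1566, 0.1128]
eef_rot: [0.071, 0.997, -0.001, -0.005]
contact_force: [0.2, -0.7, -1.3]
opening: 0.15
clock: 22.87
tool_pos: [0.4426, -0.1571, 0.136]
eef_rot: [0.071, 0.997, -0.002, -0.004]
contact_force: [0.1, 1.1, -2.7]
opening: 0.147
[0.05006991 0.23429468 0.00542512] [ 0.89176373  0.95275086 -1.18269634  2.08618026  1.12767193  0.99181287
  0.49704893]
[{'xy': [308.6, 247.8], 'score': 0.44}, {'xy': [213.2, 221.9], 'score': 0.32}] [{'xy': [329.0, 208.7], 'score': 0.61}] [{'xy': [394.2, 237.2], 'score': 0.78}] [{'xy': [375.6, 176.5], 'score': 0.98}]
[ 0.56344306 -0.17409007  0.13901655] [328.24316068 210.07226633] [307.3540637  245.09303781]
```

View pics/s22.png

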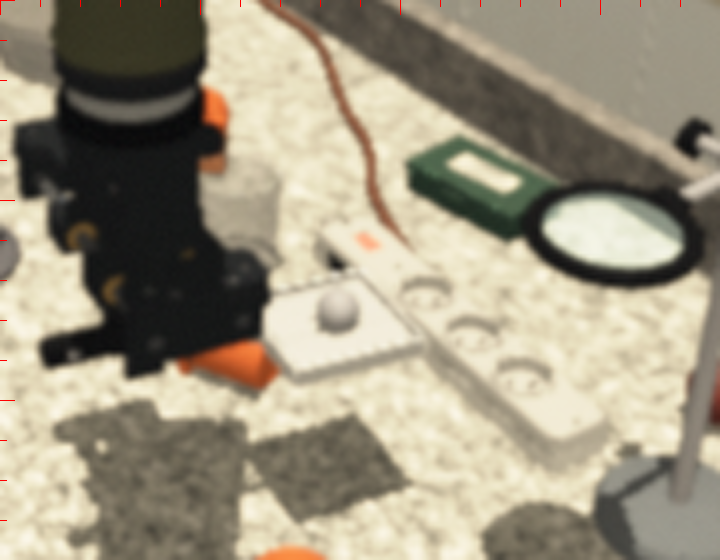

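View pics/t22.png

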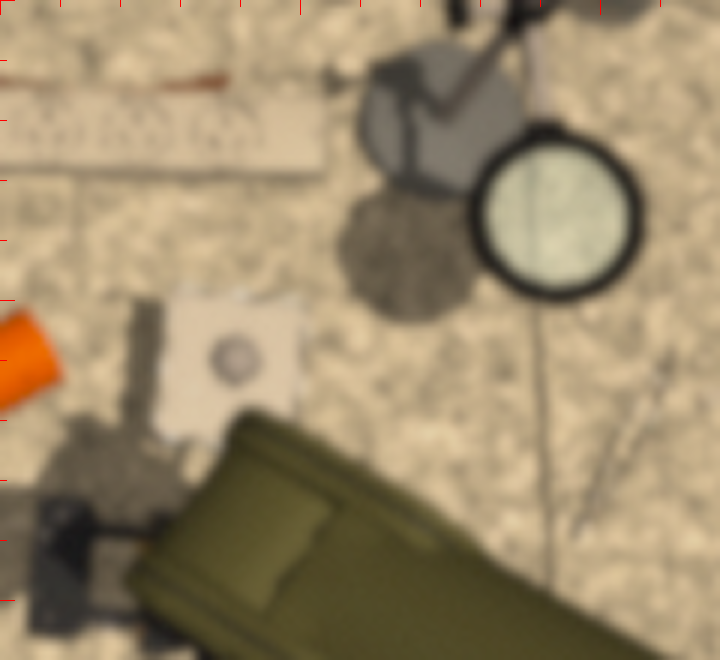

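```bash
cat >> h.py <<'E'
def gap(tb,sb,tl=(382.7,186.),sl=(378.5,228.25)):
    T=snapshot("top");S=snapshot("side")
    b=tri([T,S],[tb,sb]);l=tri([T,S],[tl,sl]);s=get_state()
    print("ball",b,"lens",l,"tool",s["tool_pos"]);print("need world",np.round((l-[0,0,.1]-b)*1000,1))
    t=atz(T,tb,b[2]);return l-[0,0,.1]-b
E
python3 - <<'E'
from h import *
np.set_printoptions(precision=4,suppress=True)
g=gap((329.2,210),(309.5,247.75))
s=get_state();yaw=-.14;D=tool([0,0,-1],[-np.sin(yaw),np.cos(yaw),0])
plan(s["tool_pos"]+g,D,12)
E
```

```text
ball [ 0.5653 -0.1783  0.1332] lens [ 0.615  -0.3225  0.2507] tool [ 0.4428 -0.1568  0.136 ]
need world [  49.7 -144.2   17.5]
n 12 tot mm [ -69.4 -135.8  -17.5] deg [-0.2 -0.5 -0.1] pos [ 0.4428 -0.1568  0.136 ]
[-5.8, -11.3, -1.5, -0, -0, -0, -5.8, -11.3, -1.5, -0, -0, -0, -5.8, -11.3, -1.5, -0, -0, -0, -5.8, -11.3, -1.5, -0, -0, -0, -5.8, -11.3, -1.5, -0, -0, -0]
[-5.8, -11.3, -1.5, -0, -0, -0, -5.8, -11.3, -1.5, -0, -0, -0, -5.8, -11.3, -1.5, -0, -0, -0, -5.8, -11.3, -1.5, -0, -0, -0, -5.8, -11.3, -1.5, -0, -0, -0]
[-5.8, -11.3, -1.5, -0, -0, -0, -5.8, -11.3, -1.5, -0, -0, -0]
```

```bash
python3 -m creep '[-2,-4,-1,0,0,0, -4,-7,-1,0,0,0, -5,-10,-2,0,0,0, -6,-11,-2,0,0,0, -6,-11,-2,0,0,0]'
python3 - <<'E'
from h import *
s=get_state();print(s["q"])
S=snapshot("side");T=snapshot("top");crop(S,225,130,200,150,4,"s23.png");crop(T,290,130,130,110,6,"t23.png")
yaw=-.14;D=tool([0,0,-1],[-np.sin(yaw),np.cos(yaw),0]);plan([.4925,-.301,.1515],D,10)
E
```

```text
clock: 23.68
tool_pos: [0.4595, -0.2026, 0.1441]
eef_rot: [0.067, 0.998, -0.001, -0.005]
contact_force: [0.4, -0.1, -1.3]
opening: 0.146
[ 0.96186035  0.96867339 -1.19040974  1.98572386  1.08684406  1.04664876
  0.66768662]
n 10 tot mm [-45.6 -91.4  -7.6] deg [-0.2 -0.6  0. ] pos [ 0.46   -0.2041  0.1439]
[-4.6, -9.1, -0.8, -0, -0.1, 0, -4.6, -9.1, -0.8, -0, -0.1, 0, -4.6, -9.1, -0.8, -0, -0.1, 0, -4.6, -9.1, -0.8, -0, -0.1, 0, -4.6, -9.1, -0.8, -0, -0.1, 0]
[-4.6, -9.1, -0.8, -0, -0.1, 0, -4.6, -9.1, -0.8, -0, -0.1, 0, -4.6, -9.1, -0.8, -0, -0.1, 0, -4.6, -9.1, -0.8, -0, -0.1, 0, -4.6, -9.1, -0.8, -0, -0.1, 0]
```

View pics/s23.png

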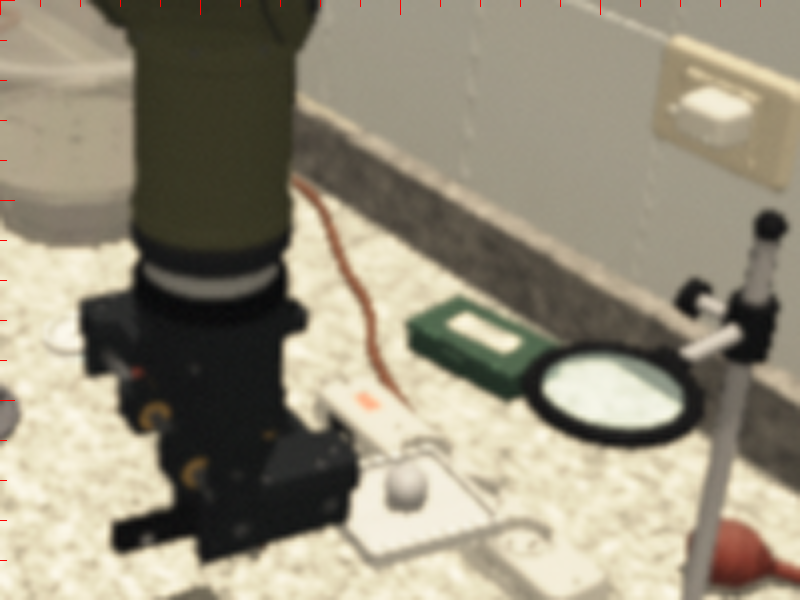

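View pics/t23.png

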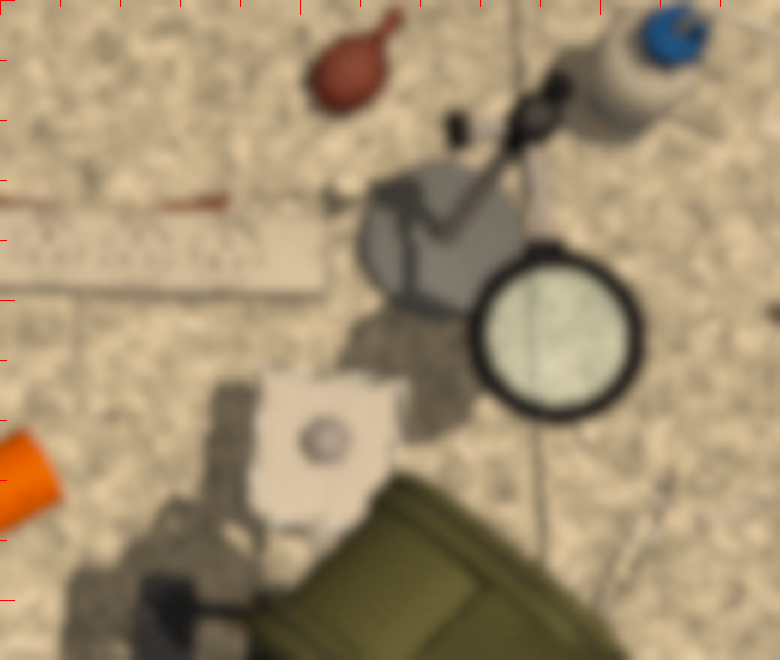

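```bash
python3 -m creep '[-2,-4,-0.5,0,0,0, -4,-8,-1,0,0,0, -5,-10,-1,0,0,0, -5,-10,-1,0,-0.2,0, -5,-10,-1,0,-0.2,0]'
python3 - <<'E'
from h import *
s=get_state();print(s["q"])
S=snapshot("side");T=snapshot("top");crop(S,250,130,175,150,4,"s24.png");crop(T,290,130,130,110,6,"t24.png")
yaw=-.14;D=tool([0,0,-1],[-np.sin(yaw),np.cos(yaw),0]);plan([.4925,-.301,.1515],D,6)
E
```

```text
clock: 24.2
tool_pos: [0.4739, -0.2458, 0.1483]
eef_rot: [0.065, 0.998, -0.001, -0.003]
contact_force: [-0.8, -0.2, -3.0]
opening: 0.148
[ 1.01600022  0.98912521 -1.19265105  1.89531462  1.06967546  1.08915487
  0.8024508 ]
n 6 tot mm [-25.5 -50.9  -3.4] deg [-0.1 -0.3  0.3] pos [ 0.4741 -0.2472  0.1481]
[-4.2, -8.5, -0.6, -0, -0, 0, -4.3, -8.5, -0.6, -0, -0, 0, -4.3, -8.5, -0.6, -0, -0, 0, -4.3, -8.5, -0.6, -0, -0, 0, -4.3, -8.5, -0.6, -0, -0, 0]
[-4.3, -8.5, -0.6, -0, -0, 0]
```

View pics/s24.png

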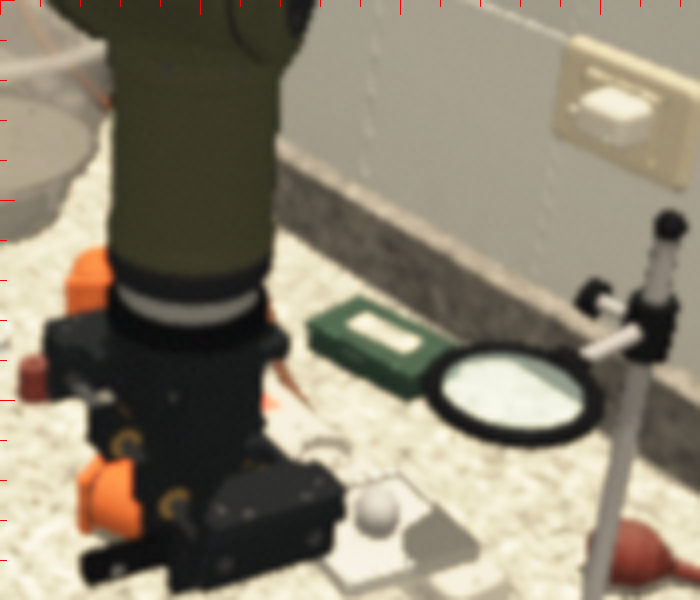

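View pics/t24.png

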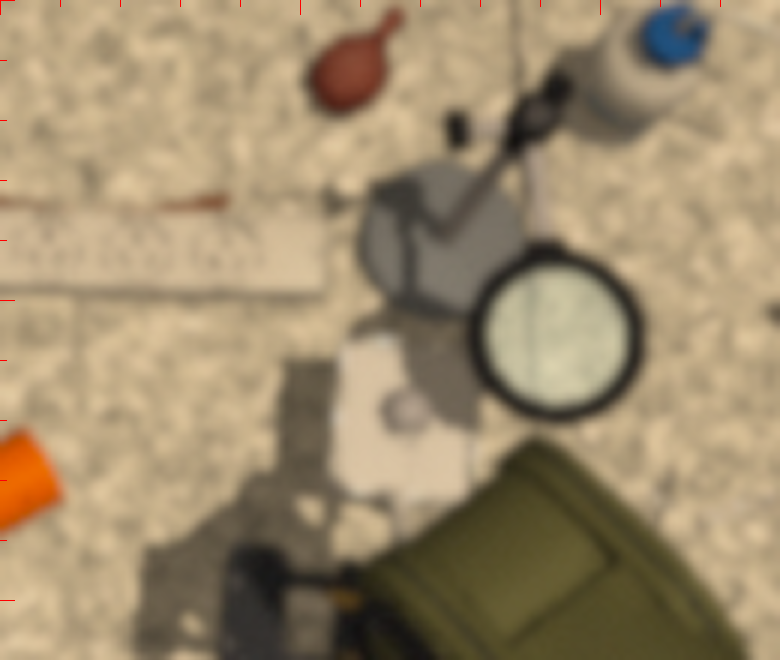

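```bash
python3 -m creep '[-3,-5,-0.5,0,0,0, -5,-9,-1,0,0,0, -5,-9,-1,0,0,0.2, -4,-7,-1,0,-0.2,0, -3,-5,0,0,0,0]'
python3 -m creep '[-1,-3,0,0,0,0, 0,0,0,0,0,0, 0,0,0,0,0,0]'
python3 - <<'E'
from h import *
s=get_state();print(s["q"])
S=snapshot("side");T=snapshot("top");crop(S,260,130,160,150,4,"s25.png");crop(T,320,140,100,85,7,"t25.png")
yaw=-.14;D=tool([0,0,-1],[-np.sin(yaw),np.cos(yaw),0]);plan([.4925,-.301,.1515],D,1);print(find_in("ball_center","side"))
E
```

```text
clock: 24.72
tool_pos: [0.4886, -0.2813, 0.1515]
eef_rot: [0.064, 0.998, -0.0, -0.002]
contact_force: [0.4, 0.3, -1.8]
opening: 0.152
clock: 24.97
tool_pos: [0.4893, -0.2848, 0.1512]
eef_rot: [0.065, 0.998, 0.0, -0.002]
contact_force: [0.3, 0.5, -1.6]
opening: 0.144
[ 1.04879949  1.01311297 -1.19143725  1.79742206  1.05367916  1.13525804
  0.92111608]
n 1 tot mm [ -5.3 -15.8  -0.3] deg [-0.  -0.3  0.6] pos [ 0.4893 -0.2847  0.1513]
[-5.3, -15.8, -0.3, -0, -0.3, 0.6]
[]
```

View pics/s25.png

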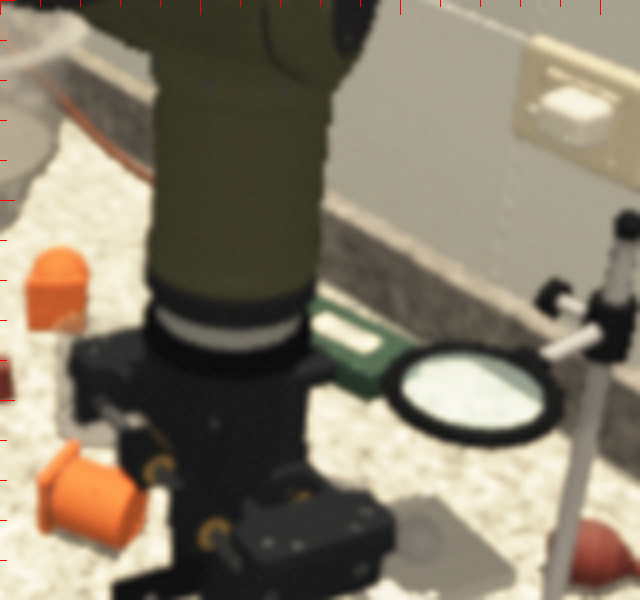

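View pics/t25.png

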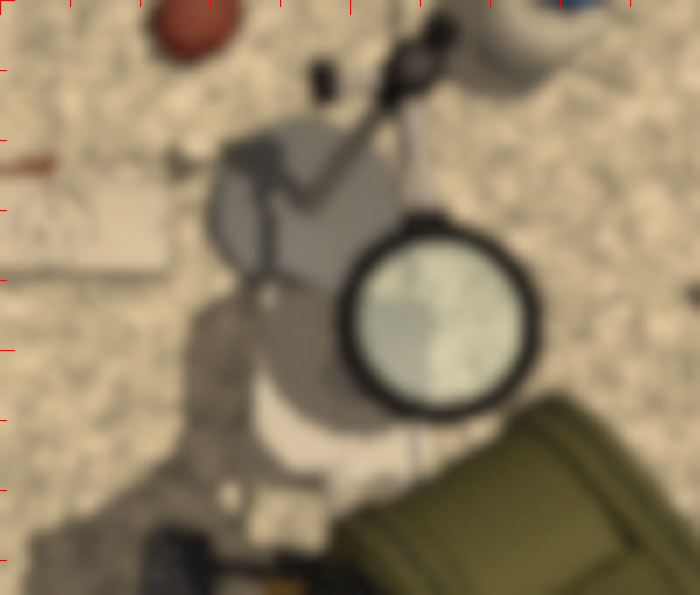

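```bash
python3 -m creep '[-2,-5,0,0,0,0.2, -2,-6,0,0,-0.2,0.3, -1,-4,0,0,-0.2,0, 0,-2,0,0,0,0, 0,0,0,0,0,0]'
python3 -m creep '[0,0,0,0,0,0, 0,0,0,0,0,0,0,0,0,0,0,0]'
python3 - <<'E'
from h import *
s=get_state();print(s["q"],s["qd"])
S=snapshot("side");T=snapshot("top");crop(S,300,200,100,80,7,"s26.png");crop(T,330,150,90,75,8,"t26.png")
yaw=-.14;D=tool([0,0,-1],[-np.sin(yaw),np.cos(yaw),0]);plan([.493,-.302,.1505],D,1)
E
```

```text
clock: 25.53
tool_pos: [0.4922, -0.3036, 0.1513]
eef_rot: [0.069, 0.998, -0.0, 0.001]
contact_force: [0.4, 0.2, -2.1]
opening: 0.149
clock: 25.78
tool_pos: [0.4919, -0.3039, 0.1512]
eef_rot: [0.069, 0.998, -0.0, 0.001]
contact_force: [0.4, -0.4, -2.2]
opening: 0.144
[ 1.07014941  1.02129555 -1.18934343  1.76765884  1.05578779  1.14241215
  0.95743321] [-0.00027356 -0.00016185 -0.00153972  0.00212959  0.00060644  0.00042774
 -0.00046918]
n 1 tot mm [-0.8  1.9  0.7] deg [-0.   0.2  0.1] pos [ 0.4919 -0.3038  0.1512]
[-0.8, 1.9, 0.7, -0, 0.2, 0.1]
```

View pics/s26.png

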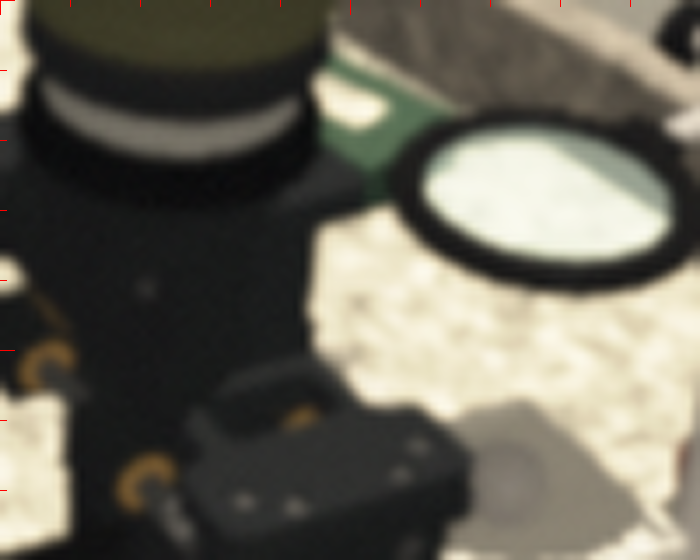

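View pics/t26.png

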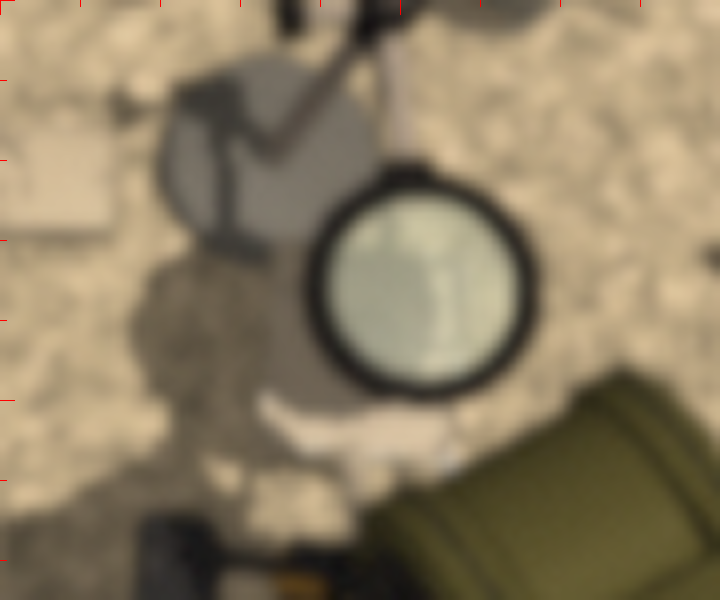

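```bash
python3 - <<'E'
from h import *
np.set_printoptions(precision=4,suppress=True)
S=snapshot("side")
T=snapshot("top")
c=S["color"][245:290,355:405,::-1];c=cv2.resize(c,None,fx=12,fy=12,interpolation=cv2.INTER_CUBIC)
c=cv2.convertScaleAbs(c.astype(np.float32),alpha=2.2,beta=-200)
p=np.array([.615,-.3225,.1535])
u=(proj(S,p)-[355,245])*12;cv2.circle(c,tuple(int(v) for v in u),4,(0,0,255),-1)
y=-.139;X=np.array([np.cos(y),np.sin(y),0]);Y=np.array([-np.sin(y),np.cos(y),0])
for a,b in [(1,1),(1,-1),(-1,1),(-1,-1)]:
    u=(proj(S,p+.042*a*X+.038*b*Y-[0,0,.005])-[355,245])*12;cv2.circle(c,tuple(int(v) for v in u),3,(0,255,0),-1)
cv2.imwrite("pics/s27.png",c);print(get_state()["tool_pos"])
print("ball at z.1535",atz(S,(372.1,268.3),.1535))
E
```

```text
[ 0.492  -0.3038  0.1512]
ball at z.1535 [ 0.6155 -0.3239  0.1535]
```

View pics/s27.png

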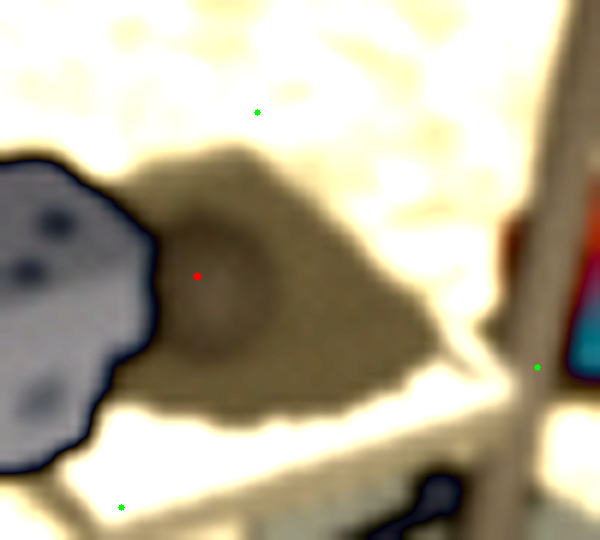

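```bash
python3 - <<'E'
from h import *
S=snapshot("side");T=snapshot("top");cv2.imwrite("pics/s28.png",S["color"][:,:,::-1]);crop(T,150,140,290,160,2,"t28.png")
s=get_state();print(s["tool_pos"],s["contact_force"],s["moment"],s["opening"])
E
```

```text
[ 0.49196965 -0.30388546  0.15124032] [-0.09537823 -0.24345313 -1.88869125] [0.03630356 0.30968577 0.00262513] 0.15136597614578814
```

View pics/s28.png

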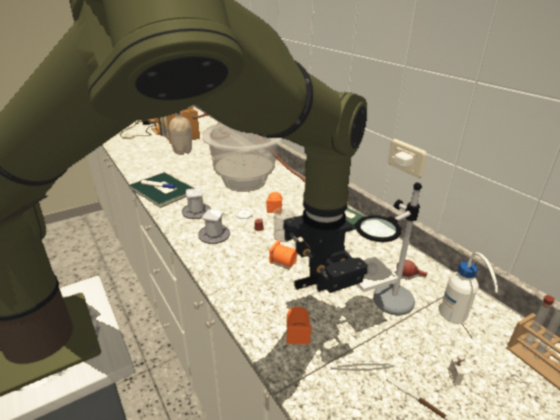

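View pics/t28.png

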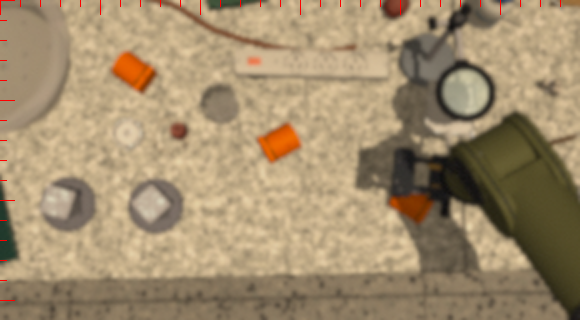

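Both cups are seated, the bystanders haven't moved, and the tray is steady under the lens, so I'm handing in.

```bash
python3 -c "
from plant import *
print(finish_job())"
```

```text
the job is handed in; nothing more can be done
None
```

The job is handed in at about 26 s of the 61 s allowed. The cup is upside down on the free post, and the arm is still holding the ball tray under the magnifier.

**Cup:** I gripped it with the tool tilted 45°, turned it over and lowered it until the rim met the seat. The force reading was about 20 N and the rim was about 13 mm up. I then opened the fingers and backed away. In the last pictures it stands upright on the free post.

**Tray:** I gripped the handle at 60 N after re-gripping it for height, since my first two attempts sat too high and then too low. I lifted it level and moved it slowly. At the end it was level and not moving.

| Last check | Result |
|---|---|
| Ball, from the side picture | in its pocket at about (0.6155, -0.324) |
| Lens centre | about (0.615, -0.3225) |
| Height below the lens | about 96 mm |

**Other objects:** in the pictures, the second cup, beaker, stopper and tweezers look unmoved.

**Less certain:**
- The top camera read about 2–4 mm different from the arm's own position, and the free post's position disagreed by several mm between views. I fixed the cup's final position by contact force.
- At the end, the lens hid the ball from the top camera, and the tray was in shade in the side picture. That makes the final centring good to about 3–4 mm.

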